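# Put the fired doll away in the roll-top dust cabinet

## Task

Roll the slatted roll-top of the dust cabinet fully open, stand the slender standing clay doll upright in the middle of the round cork mat inside, setting it down gently rather than dropping it, and let go of it. Then roll the door fully shut again. Leave the jar in the cabinet, the broad seated doll and the other pots where they stand.

Things in the scene. Friction and masses are not known exactly. Their poses are not given: they have to be found in the camera images.
- cabinet: Fixed roll-top dust cabinet, 346 mm deep (x), 328 wide (y), 233 tall: wooden floor, clear half-round end cheeks 12 mm thick (radius 183 mm about the track axis), clear back. Origin: centre of its underside on the bench; x from the front (robot side) to the back, y to its left, z up. Inner floor at z = 15 mm, inner width 300 mm. The front sill, at x = -160 mm, rises to z = 52 mm.
- hood_edge (a point): Middle of the front edge of the fixed clear hood, which covers the rear half: at cabinet x = 0, z = 224 mm, radius 174 mm about the track axis. Even with the door open, the door's edge and pull stand above the mat, so the things inside are reached only obliquely from the front and above, with the tool tilted about 40 degrees.
- track_axis (a point): Centre of the circular track of the door: at cabinet x = 0, y = 0, z = 50 mm. The track axis runs along cabinet y.
- tambour (a joint): Slatted wooden door (19 slats 296 mm long, 8 mm thick, radius 160 mm), in rad of travel round the track axis. 0 = fully shut, lower edge on the sill; growing values roll it up and back under the hood; 1.30 = fully open (stop). It stays where it is left (friction, about 2 to 8 N at the pull). At value q it covers angles q to q + 1.7 rad about the axis, upwards from the front (-x).
- pull (a point): Centre of the door's dark wooden barrel-shaped pull: 20 mm in diameter, 46 mm long along cabinet y, on a neck 18 mm wide, at cabinet y = 0. It lies 187 mm from the track axis, 23 mm outside the slats, at an angle of q + 0.105 rad about the axis up from the front (-x): 70 mm above the bench when shut, 234 mm when open. Taken by its two flat ends it can pivot between the pads.
- doll: The slender standing doll, loose, terracotta, 0.13 to 0.25 kg. Origin: centre of its flat base, z up. Round: base 68 mm in diameter, tapering to a chest 36 mm in diameter from z = 58 to 90 mm, then a head 31 mm in diameter centred at z = 107 mm; 128 mm tall with its hair knot. Sleeves at its front (-x), z 43 to 57 mm, within the base outline.
- mat: Fixed round cork mat, 84 mm in diameter, 3 mm thick, on the cabinet floor in the left or the right half. Origin: centre of its underside, 15 mm above the bench; the doll's base rests 3 mm above it.
- jar: Bystander: white lidded jar, 50 mm in diameter, 60 mm tall, standing in the other half of the cabinet. Origin: centre of its base.
- seated_doll: Bystander: broad seated doll of the same clay, base 92 mm in diameter, 101 mm tall, on the bench on the other side of the cabinet. Origin: centre of its base.
- brush_pot: Bystander: dark steel pot of brushes, 68 mm in diameter, about 190 mm tall with the brushes. Origin: centre of its base.
- tub: Bystander: low white tub, 64 mm in diameter, 50 mm tall. Origin: centre of its base.

How it is judged (in metres and radians):
On the way, in this order (a step that is already met when the one before it is completed fails the run):
1. the roll-top is rolled open (beyond 1.2 rad) (value of joint tambour above 1.2 rad), for 0.2 s.
2. the standing doll stands upright on the mat, within 25 mm of its centre, let go and at rest, with the door still open (horizontal distance between doll and mat below 0.025 m and z of doll in the frame of mat between -0.002 and 0.008 m and angle between doll's own z axis and vertical below 0.12 rad and contact force between the fingers and doll below 0.05 N and linear speed of doll below 0.03 m/s and value of joint tambour above 1 rad), for 0.3 s.
3. the roll-top is shut (value of joint tambour below 0.04 rad), for 0.2 s.
At the end, for the whole second after the job is handed in: The door is shut (within 0.04 rad of its stop), the standing doll stands upright (within 0.12 rad) at rest on the cork mat, its centre within 25 mm of the mat's, and the jar, seated doll, brush pot and tub are within 30 mm of where they began (horizontal distance between doll and mat below 0.025 m and z of doll in the frame of mat between -0.002 and 0.008 m and angle between doll's own z axis and vertical below 0.12 rad and contact force between the fingers and doll below 0.05 N and linear speed of doll below 0.03 m/s and value of joint tambour below 0.04 rad and distance of each of jar, seated_doll, brush_pot, tub from where it was at the start of the episode below 0.03 m); the robot touches nothing.
It fails at once if a bystander is displaced by more than 30 mm or tipped by more than 0.5 rad (distance of any of jar, seated_doll, brush_pot, tub from where it was at the start of the episode above 0.03 m or angle between any of jar, seated_doll, brush_pot, tub's own z axis and vertical above 0.5 rad).
It fails at once if the doll is dropped or knocked (moves faster than 0.4 m/s untouched by the fingers, a fall of 8 mm) (contact force between the fingers and doll below 0.05 N and linear speed of doll above 0.4 m/s).
It fails at once if the doll is tipped by more than 0.6 rad (angle between doll's own z axis and vertical above 0.6 rad).
It also fails if it takes over 72 s, if anything falls off the work surface, if the arm or the gripper's body presses on something with over 40 N, if the wrist force passes 120 N, or if a joint passes its speed limit or range.

## Robot

A 6-joint arm with a two-finger parallel gripper is mounted at the origin on the work surface. World frame = base frame: x ahead of the robot, y to its left, z up, the work surface at z = 0. Lengths are in mm, angles in degrees, forces in N, time in s.
With the tool pointing down it reaches from about 350 to 850 mm from the base axis. Payload 8.1 kg.
Tool frame: the origin (TCP) lies midway between the tips of the shut fingers; the grasp point (between the pads) lies 19 mm behind it (r.grasp_offset is the distance from the TCP to the grasp point, in mm); z points along the fingers, x is the direction in which the jaws open and shut, and the axes are right-handed (so a half turn about z gives the same grasp; the last joint's range is limited). The gripper opens to 85 mm and grips with 20 to 120 N. Pads are 22 mm wide; open, the fingers measure 114 mm over their backs; the gripper's body (76 mm by 85 mm) begins 54 mm behind the grasp point. The pads swing forward as they close: fully open they stand 13 mm farther back than shut.
Start: joints at [-70.038, 7.471, 85.268, -0, 87.261, -4.893], TCP at [252.213, -544.421, 231.292] pointing down, gripper open.
Joint ranges: [-169.43, 169.43], [-51.17, 129.36], [1.28, 143.12], [-76.62, 256.62], [0, 156.53], [-152.29, 152.29]. Speed limits (degrees/s): [136.94, 136.94, 159.86, 180, 180, 180].

## Interface

Orientations are given as [roll, pitch, yaw] about the fixed x, y, z axes, in that order (R = Rz(yaw) Ry(pitch) Rx(roll)).
In Python, from bench import r, optics, hand_in gives the robot as it stands.
- The arm moves only by the shell command python3 -m pendant 'ROWS' [FORCE]. ROWS is JSON, a list of rows, each a list of 5 numbers: the opening, from 0 (shut) to 1 (fully open), then the shift along the tool's x, y, z in mm, then the turn about the tool's z in degrees. A call has 1 to 10 rows; each row shifts and turns the commanded pose from where the row before left it, along the tool's axes as they then stand; what a row does not reach is not made up. A row lasts 1/10 s, in which the tool goes at most 50 mm and 8.59 degrees, less where a joint would pass 70% of its speed; a pose out of reach is approached as far as the arm can. A call with a gripper value outside its range is refused whole. The fingers move at their own pace and stop on an object; FORCE is the grip in N (left out, the last holds). Time passes only in rows, so rows that do not move let the fingers close. It gives the time, the measured TCP pose, the force and the opening at its end, in the units of the state.
- r.sense(): the state, without advancing time (a new reading comes with each control period).
- optics.snapshot(name): name is "side" or "top"; returns (picture, depth): 400x640x3 uint8, blue, green, red; 400x640 float32, mm along the optical axis (not along the pixel's ray), 0 where there is no reading.
- optics.camera_params(name): a dict with "camera_matrix" (3x3 intrinsics, pixels), "eye" and "orientation" of the camera in the world. Camera axes: x right, y down, z forward; pixel columns grow to the right and rows downward; lengths in mm; the calibration is good to about 2 mm. A picture is of the moment at which its call begins. camera_params takes no time and is no camera call.
- hand_in(): hands the job in, once; it reports no verdict.
Trained networks look in the newest picture that a camera, given by its name, has taken for a name from the list of things; names that differ only in an ending like _2 or _b are one class to them, and where a whole thing is asked for, a point or a joint stands for the part that bears it (a point fixed in the world has none). Each returns a list of dicts, best first, with "score" (0 to 1); they miss things now and then, are a little off and sometimes report something else, mostly with a low value. They report only what shows in the picture. A call takes as long as a camera call.
- optics.search_frame(camera, query): "at" ([x, y, z] in mm, in world coordinates, good to about 4 mm: the middle of the surface that is visible of it).
The state is a dict: "time": time; "joint_pos": joint angles; "qd": joint speeds; "joint_efforts": joint torques, N m; "tool_pos": TCP position; "tcp_rot": TCP orientation; "ft_force": force on the tool from outside, world axes, zero at the start; "wrist_torque": the same for the moment, N m; "finger_gap": finger opening in mm.
Only numpy, scipy, OpenCV 4.12 (cv2) and the standard library are available. Lean on these libraries where they do the work, as an engineer would, in place of code of your own. Each camera call takes 0.05 s, during which the arm holds its last target. There are 200 camera calls.

## Working session

There is one attempt and no reset: what is moved stays moved. The work goes in short steps, Python scripts to look and compute and a shell command to move; the robot and the scene stay as the last step left them, time stands still between calls to the robot, and variables do not carry over. Pictures are saved under pics/ and viewed, about 8 in all and at most 12, crops included, and the job is handed in when it is done.

```bash
ls; mkdir -p pics; python3 - <<'E'
from bench import r, optics
import cv2,numpy as np
print(r.sense())
for n in("side","top"):
    p,d=optics.snapshot(n); cv2.imwrite(f"pics/{n}0.png",p); np.save(f"pics/{n}0d.npy",d)
    c=optics.camera_params(n); print(n,c)
    for q in("cabinet","pull","doll","mat","jar","seated_doll","brush_pot","tub"):
        print(n,q,[(np.round(x["at"]),round(x["score"],2)) for x in optics.search_frame(n,q)][:3])
E
```

```text
pics
{'time': 0.0, 'joint_pos': array([-7.00372440e+01,  7.51382422e+00,  8.53300159e+01,  2.51485397e-03,
        8.72605424e+01, -4.89363452e+00]), 'qd': array([-0.00848172, -0.06774648,  0.01999938, -0.03443453, -0.06547029,
       -0.05174911]), 'joint_efforts': array([ 2.73893005e-03, -5.69383013e+01, -5.00560176e+01,  2.42532060e-04,
        1.46260142e-02, -2.67733560e-05]), 'tool_pos': array([ 252.04983014, -543.89083604,  230.25074606]), 'tcp_rot': array([-1.79988593e+02,  1.03787792e-01, -6.51437216e+01]), 'ft_force': array([-0.57254966, -1.32409824,  0.17040286]), 'wrist_torque': array([-0.00395957,  0.00716683,  0.01780828]), 'finger_gap': 85.48787311158637}
side {'camera_matrix': array([[475.7046438 ,   0.        , 317.72490191],
       [  0.        , 475.7046438 , 202.87437669],
       [  0.        ,   0.        ,   1.        ]]), 'eye': array([ 373.64943534, -307.8860314 , 1305.95522692]), 'orientation': array([-161.08155319,   -0.18590724,  -37.49844377])}
side cabinet [(array([632., -28., 201.]), 0.57)]
side pull [(array([576., -16., 192.]), 0.73)]
side doll [(array(
[... 331 characters left out ...]
.]), 0.93)]
top {'camera_matrix': array([[386.33567614,   0.        , 320.13090285],
       [  0.        , 386.33567614, 203.70499126],
       [  0.        ,   0.        ,   1.        ]]), 'eye': array([ 391.73367606,   15.3435411 , 1201.80768484]), 'orientation': array([-170.16469891,   -0.37596596,  -89.98014739])}
top cabinet [(array([628., -15., 203.]), 0.8)]
top pull [(array([583., -12., 191.]), 0.82)]
top doll [(array([502., 313.,  53.]), 0.83)]
top mat []
top jar [(array([626., -15., 199.]), 0.41)]
top seated_doll [(array([ 526., -326.,   31.]), 0.84)]
top brush_pot [(array([664., 372.,  84.]), 0.78), (array([ 684., -401.,   51.]), 0.33)]
top tub [(array([ 688., -401.,   53.]), 0.67)]
```

View pics/side0.png

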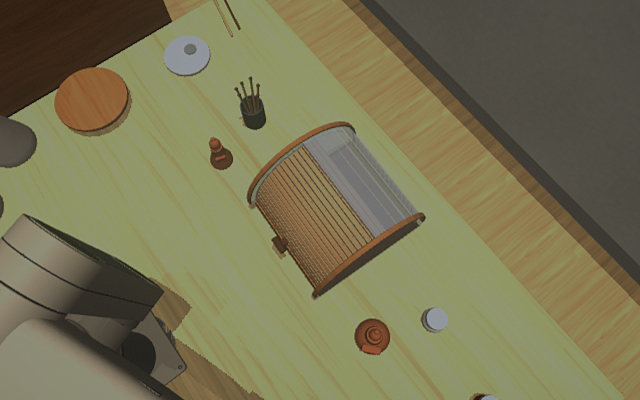

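View pics/top0.png

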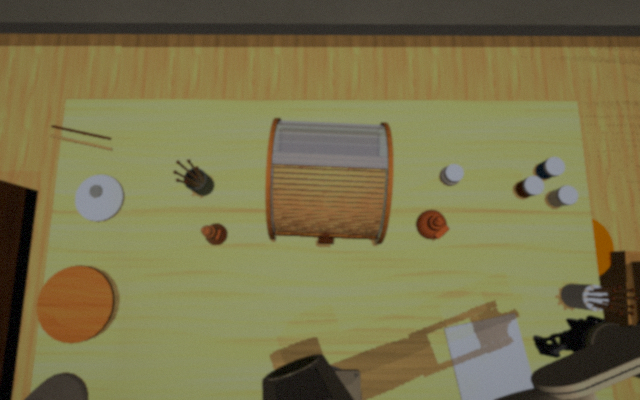

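```bash
cat > h.py <<'E'
import numpy as np,cv2
from bench import r,optics
from scipy.spatial.transform import Rotation as Ro
def cloud(n,d):
    c=optics.camera_params(n);K=c["camera_matrix"];v,u=np.indices(d.shape)
    P=np.stack([(u-K[0,2])*d/K[0,0],(v-K[1,2])*d/K[1,1],d],-1)
    W=P@Ro.from_euler("xyz",c["orientation"],degrees=True).as_matrix().T+c["eye"]
    W[d<=0]=np.nan;return W
def st():
    s=r.sense();print("t",round(s["time"],2),"tcp",s["tool_pos"].round(1),"rot",s["tcp_rot"].round(2),"F",s["ft_force"].round(1),"gap",round(s["finger_gap"],1),"q",s["joint_pos"].round(1));return s
E
python3 - <<'E'
from h import *
from scipy.optimize import least_squares
for n in("side","top"):
    W=cloud(n,np.load(f"pics/{n}0d.npy")).reshape(-1,3);W=W[~np.isnan(W[:,0])]
    Q=W[(np.hypot(W[:,0]-640,W[:,1]+15)<260)&(W[:,2]>60)&(W[:,2]<260)]
    # cylinder fit: axis through (cx,cy) yaw a
    def loc(p,Q):
        a=p[1];x=np.cos(a)*(Q[:,0]-p[0])+np.sin(a)*(Q[:,1]+15)
        y=-np.sin(a)*(Q[:,0]-p[0])+np.cos(a)*(Q[:,1]+15);return x,y
    p=np.array([655.,0.])
    for it in range(6):
        x,y=loc(p,Q);m=(x<-10)&(abs(y)<125)&~((abs(y)<35)&(x<-60))&(abs(np.hypot(x,Q[:,2]-50)-164)<(30 if it<2 else 10))
        S=Q[m];p=least_squares(lambda p:np.hypot(loc(p,S)[0],S[:,2]-50)-163.5,p,loss="soft_l1").x
    res=np.hypot(loc(p,S)[0],S[:,2]-50)-163.5
    x,y=loc(p,Q);rad=np.hypot(x,Q[:,2]-50)
    c=(abs(rad-183)<6)&(abs(y)>120)&(abs(y)<185)
    print(n,"x",p[0],"yaw",np.degrees(p[1]),"res",res.std(),len(S))
    for s in(-1,1):
        k=y[c&(y*s>0)];print(" cheek",s,np.percentile(k,[2,10,50,90,98]).round(1),len(k))
    k=(rad>172)&(abs(y)<80)&(x<-80);print(" pull",k.sum(),"y",np.median(y[k]),np.percentile(y[k],[5,95]),"ang",np.median(np.arctan2(Q[k,2]-50,-x[k])),"rad",rad[k].max())
    for nm,cx,cy,R in(("doll",502,316,70),):
        D=W[(np.hypot(W[:,0]-cx,W[:,1]-cy)<R)&(W[:,2]>20)&(W[:,2]<150)]
        for a,b in((20,50),(58,90),(95,122),(122,135)):
            d=D[(D[:,2]>a)&(D[:,2]<b)];print(" doll",a,len(d),d[:,:2].min(0).round(),d[:,:2].max(0).round(),d[:,2].max().round())
E
```

```text
side x 662.1388027018445 yaw -2.3937032483685807 res 2.37226656740448 5283
 cheek -1 [-164.2 -163.3 -156.3 -135.7 -123.1] 1016
 cheek 1 [122.9 134.5 154.9 163.1 165.1] 957
 pull 149 y -1.171589846254407 [-21.86031923  20.04763548] ang 0.2401062673579918 rad 197.35851066332336
 doll 20 154 [473. 299.] [534. 348.] 50.0
 doll 58 94 [487. 303.] [521. 343.] 90.0
 doll 95 78 [490. 314.] [519. 341.] 122.0
 doll 122 26 [497. 324.] [514. 342.] 132.0
top x 661.555168085206 yaw -2.371322026793302 res 2.208622284394975 4679
 cheek -1 [-165.3 -163.7 -156.1 -134.1 -123.7] 866
 cheek 1 [122.5 130.8 153.9 161.6 163. ] 858
 pull 122 y -0.8619815805541133 [-18.84054337  19.09476276] ang 0.242712009615489 rad 196.9435659882696
 doll 20 128 [475. 298.] [532. 355.] 50.0
 doll 58 63 [487. 302.] [520. 333.] 90.0
 doll 95 71 [490. 313.] [519. 342.] 122.0
 doll 122 29 [495. 322.] [512. 342.] 131.0
```

```bash
python3 -m pendant '[[1,0,0,-50,0],[1,0,0,-50,0],[1,0,0,-50,0],[1,0,0,-20,8],[1,0,0,0,8]]'; python3 -c "from h import *;st()"
```

```text
time: 1.4
tool_pos: [252.7, -545.6, 407.2]
tcp_rot: [-179.9, -0.5, -81.5]
ft_force: [-0.6, -0.7, 0.1]
finger_gap: 85.1
t 1.4 tcp [ 252.7 -545.6  407.2] rot [-179.9    -0.49  -81.46] F [-0.6 -0.7  0.1] gap 85.1 q [-70.    7.2  67.4   0.  104.9  11.4]
```

```bash
python3 -m pendant '[[1,0,-20,-30,5.5],[1,0,-20,-30,5.4],[1,-50,-20,0,0],[1,-50,-20,0,0],[1,-50,-20,0,0],[1,-50,-20,0,0],[1,-50,-20,0,0],[1,-45,-20,0,0],[1,-45,-20,0,0],[1,-45,-20,0,0]]'; python3 -m pendant '[[1,-50,-20,0,0],[1,-50,-20,0,0],[1,-50,-20,0,0],[1,0,-40,0,0],[1,0,-40,0,0],[1,0,-40,0,0],[1,0,-40,0,0],[1,0,-40,0,0]]'; python3 -c "from h import *;st()"
```

```text
time: 2.4
tool_pos: [458.2, -176.8, 461.6]
tcp_rot: [-180.0, -0.0, -92.1]
ft_force: [0.2, -0.1, 0.3]
finger_gap: 85.4
time: 3.2
tool_pos: [718.7, -48.5, 461.3]
tcp_rot: [-180.0, -0.0, -92.0]
ft_force: [1.5, -0.0, 1.4]
finger_gap: 85.6
t 3.2 tcp [718.7 -48.5 461.3] rot [-179.97   -0.    -92.03] F [ 1.5 -0.   1.4] gap 85.6 q [ -7.9  32.3  30.8  -0.  116.9  84.1]
```

```bash
python3 -m pendant '[[1,0,-50,0,0],[1,0,-50,0,0],[1,0,-50,0,0],[1,0,-50,0,0],[1,0,-50,0,0]]'; python3 -c "from h import *;st()"
```

```text
time: 3.7
tool_pos: [835.4, -51.1, 409.4]
tcp_rot: [-175.1, -0.1, -92.1]
ft_force: [-0.0, -0.4, 0.1]
finger_gap: 85.4
t 3.7 tcp [835.4 -51.1 409.4] rot [-1.7509e+02 -1.0000e-01 -9.2050e+01] F [-0.  -0.4  0.1] gap 85.4 q [ -7.2  55.8   1.5   0.4 117.8  85.1]
```

```bash
python3 -m pendant '[[1,0,-50,0,0],[1,0,-50,0,0],[1,0,-50,0,0],[1,0,-50,0,0],[1,0,-50,0,0]]'; python3 -m pendant '[[1,0,0,-50,0],[1,0,0,-50,0],[1,0,0,-50,0]]'; python3 -c "from h import *;st()"
```

```text
time: 4.2
tool_pos: [924.1, -50.8, 370.7]
tcp_rot: [-165.1, -0.3, -92.1]
ft_force: [-0.1, 0.2, 0.1]
finger_gap: 85.3
time: 4.5
tool_pos: [858.2, -47.1, 500.8]
tcp_rot: [-163.6, -0.4, -92.1]
ft_force: [0.1, 0.8, 1.3]
finger_gap: 85.3
t 4.5 tcp [858.2 -47.1 500.8] rot [-163.62   -0.37  -92.09] F [0.1 0.8 1.3] gap 85.3 q [ -7.   50.2   1.3   1.1 112.1  85.6]
```

```bash
python3 -m pendant '[[1,0,-50,0,0],[1,0,-50,0,0],[1,0,-50,0,0],[1,0,-50,0,0],[1,0,-50,0,0],[1,0,-50,0,0]]';python3 -m pendant '[[1,0,-50,0,0],[1,0,-50,0,0],[1,0,-50,0,0],[1,0,-50,0,0]]';  python3 -c "from h import *;st()"
```

```text
time: 5.1
tool_pos: [956.5, -47.4, 489.2]
tcp_rot: [-151.5, -0.5, -92.2]
ft_force: [0.3, -0.5, -0.7]
finger_gap: 85.5
time: 5.5
tool_pos: [1001.7, -47.0, 516.0]
tcp_rot: [-143.3, -0.6, -92.2]
ft_force: [0.7, -1.2, -0.8]
finger_gap: 85.2
t 5.5 tcp [1001.7  -47.   516. ] rot [-143.29   -0.63  -92.22] F [ 0.7 -1.2 -0.8] gap 85.2 q [-6.3 53.3  1.4  1.9 88.7 86.3]
```

```bash
python3 -m pendant '[[1,0,-50,0,0],[1,0,-50,0,0],[1,0,38,-32,0],[1,0,38,-32,0],[1,0,38,-32,0],[1,0,38,-32,0],[1,0,38,-32,0],[1,0,38,-32,0]]';  python3 -c "from h import *;st()"
```

```text
time: 6.3
tool_pos: [803.0, -39.0, 544.5]
tcp_rot: [-139.2, -0.7, -92.2]
ft_force: [-0.2, -0.2, 0.5]
finger_gap: 85.4
t 6.3 tcp [803.  -39.  544.5] rot [-139.21   -0.67  -92.22] F [-0.2 -0.2  0.5] gap 85.4 q [-7.9  3.6 66.1  3.4 69.6 84.1]
```

```bash
cat >> h.py <<'E'
C=np.array([661.8,-15.8,0.]);YAW=-2.4
RC=Ro.from_euler("z",YAW,degrees=True).as_matrix()
def c2w(p):return C+RC@np.array(p,float)
def w2c(p):return (np.array(p)-C)@RC
def shift(grasp,tipoff=0):
    "tool-frame shift to bring grasp point to world point (tipoff mm: extra along tool -z)"
    s=st();R=Ro.from_euler("xyz",s["tcp_rot"],degrees=True).as_matrix()
    g=s["tool_pos"]-R[:,2]*r.grasp_offset
    d=R.T@(np.array(grasp)-g);print("grasp at",g.round(1),"shift tool",d.round(1),"tilt",round(np.degrees(np.arccos(-R[2,2])),1),"xaxis",R[:,0].round(3));return d
def row(v,R=None):
    R=Ro.from_euler("xyz",r.sense()["tcp_rot"],degrees=True).as_matrix();return (R.T@np.array(v,float)).round(1)
E
python3 - <<'E'
from h import *
for n in("side","top"):
    W=cloud(n,np.load(f"pics/{n}0d.npy")).reshape(-1,3);L=w2c(W)
    k=(abs(L[:,1])<19)&(np.hypot(L[:,0],L[:,2]-50)>172)&(L[:,0]<-80)&(L[:,2]>50)
    A=L[k];rad=np.hypot(A[:,0],A[:,2]-50);ang=np.arctan2(A[:,2]-50,-A[:,0])
    h=np.histogram(ang,np.arange(0,.5,.04));print(n,h[0]);
    for a in np.arange(0,.4,.04):
        m=(ang>=a)&(ang<a+.04)
        if m.any():print(round(a,2),rad[m].max().round(1),np.median(rad[m]).round(1),A[m,0].mean().round(),A[m,2].mean().round())
d=shift(c2w([-186-40*.65,0,70+60]));print(c2w([-186,0,70]))
E
```

```text
side [29 34 38 31 36 71 74  1  0  0  0  5]
0.0 599.0 594.1 -595.0 63.0
0.04 600.5 595.2 -595.0 85.0
0.08 603.2 597.1 -595.0 111.0
0.12 603.4 599.9 -594.0 133.0
0.16 606.4 603.2 -560.0 152.0
0.2 610.8 194.2 -292.0 116.0
0.24 616.2 188.3 -231.0 110.0
0.28 185.4 185.4 -178.0 102.0
top [ 0  0  0  0  1 45 57  0  0  0  0  3]
0.16 196.3 196.3 -193.0 88.0
0.2 197.2 194.0 -183.0 92.0
0.24 194.6 187.3 -181.0 97.0
t 6.3 tcp [803.  -39.  544.5] rot [-139.21   -0.67  -92.22] F [-0.2 -0.2  0.5] gap 85.4 q [-7.9  3.6 66.1  3.4 69.6 84.1]
grasp at [790.8 -38.4 558.7] shift tool [-23.3 538.7 101.1] tilt 40.8 xaxis [-0.039 -0.999  0.012]
[475.9631536   -8.01112841  70.        ]
```

```bash
python3 -m pendant '[[1,-5,38,-32,0],[1,-5,38,-32,0],[1,-5,38,-32,0]]';  python3 - <<'E'
from h import *
P=c2w([-183,0,88]);print(P);t=np.array([.653,0,-.757])
shift(P-66*t);shift(P-6*t)
E
```

```text
time: 6.6
tool_pos: [654.6, -18.3, 543.0]
tcp_rot: [-139.2, -0.7, -92.2]
ft_force: [0.1, 0.3, 2.0]
finger_gap: 85.4
[478.96052209  -8.13675537  88.        ]
t 6.6 tcp [654.6 -18.3 543. ] rot [-139.18   -0.67  -92.23] F [0.1 0.3 2. ] gap 85.4 q [ -7.9 -19.3  87.1   3.3  71.6  84.2]
grasp at [642.4 -17.6 557.2] shift tool [ -6.4 430.5 182. ] tilt 40.8 xaxis [-0.039 -0.999  0.012]
t 6.6 tcp [654.6 -18.3 543. ] rot [-139.18   -0.67  -92.23] F [0.1 0.3 2. ] gap 85.4 q [ -7.9 -19.3  87.1   3.3  71.6  84.2]
grasp at [642.4 -17.6 557.2] shift tool [ -8.4 430.5 242. ] tilt 40.8 xaxis [-0.039 -0.999  0.012]
```

```bash
python3 -m pendant '[[1,-0.7,44,18,0],[1,-0.7,44,18,0],[1,-0.7,44,18,0],[1,-0.7,44,18,0],[1,-0.7,44,18,0],[1,-0.7,44,18,0],[1,-0.7,44,18,0],[1,-0.7,44,18,0],[1,-0.7,44,18,0],[1,0,34,18,0]]'; python3 -m pendant '[[1,0,0,2,0],[1,0,0,0,0]]'; python3 - <<'E'
from h import *
P=c2w([-183,0,88]);t=np.array([.653,0,-.757])
shift(P-6*t)
for n in("side","top"):
    p,d=optics.snapshot(n)
    print([(x["at"],x["score"]) for x in optics.search_frame(n,"pull")][:2])
    cv2.imwrite(f"pics/{n}1.png",cv2.resize(p[180:320,210:350] if n=="side" else p[150:290,260:400],None,fx=4,fy=4))
E
```

```text
time: 7.6
tool_pos: [488.9, -8.4, 179.8]
tcp_rot: [-142.8, -0.7, -92.3]
ft_force: [-0.3, 0.1, 0.3]
finger_gap: 85.6
time: 7.8
tool_pos: [490.7, -8.6, 178.8]
tcp_rot: [-142.7, -0.7, -92.3]
ft_force: [0.2, -0.2, -0.2]
finger_gap: 85.5
t 7.8 tcp [490.7  -8.6 178.8] rot [-142.68   -0.75  -92.27] F [ 0.2 -0.2 -0.2] gap 85.5 q [-10.1 -50.7 142.9   5.3  50.8  79.9]
grasp at [479.4  -7.9 193.7] shift tool [-0.9 64.7 77.8] tilt 37.3 xaxis [-0.04  -0.999  0.013]
[([579.1, -20.1, 193.1], 0.94)]
[([582.8, -11.2, 190.6], 0.77), ([502.7, 316.7, 53.6], 0.21)]
```

View pics/side1.png

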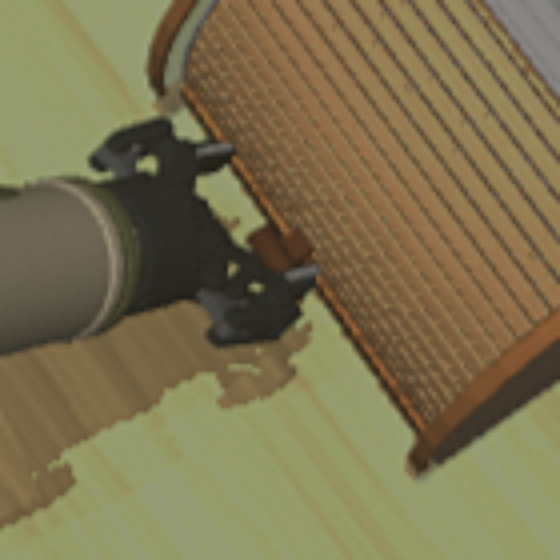

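```bash
cat > kin.py <<'E'
import numpy as np
D=[(252,-543.9,230.3,7.51,85.33,87.26),(252.7,-545.6,407.2,7.2,67.4,104.9),(718.7,-48.5,461.3,32.3,30.8,116.9),(835.4,-51.1,409.4,55.8,1.5,117.8),(858.2,-47.1,500.8,50.2,1.3,112.1),(1001.7,-47,516,53.3,1.4,88.7),(803,-39,544.5,3.6,66.1,69.6),(654.6,-18.3,543,-19.3,87.1,71.6),(490.7,-8.6,178.8,-50.7,142.9,50.8)]
A=[];b=[]
for x,y,z,a,c,e in D:
    s1,s2,s3=np.radians([a,a+c,a+c+e]);S,Cc=np.sin,np.cos
    A+=[[1,0,S(s1),S(s2),Cc(s2),S(s3)],[0,1,Cc(s1),Cc(s2),-S(s2),Cc(s3)]];b+=[np.hypot(x,y),z]
p,res,_,_=np.linalg.lstsq(np.array(A),np.array(b),rcond=None)
if __name__=="__main__":print(p.round(1),(np.array(A)@p-b).round(1))
def ik(r,z,tilt):
    a,h,L1,L2,e,L3=p;t=np.radians(180-tilt)
    wr,wz=r-a-L3*np.sin(t),z-h-L3*np.cos(t)
    M=np.hypot(L2,e);d=np.hypot(wr,wz);c=(d*d-L1**2-M**2)/(2*L1*M)
    if abs(c)>1:return None
    k=np.arccos(c);q2=np.arctan2(wr,wz)-np.arctan2(M*np.sin(k),L1+M*np.cos(k))
    q3=k-np.arctan2(e,L2);q2,q3=np.degrees([q2,q3]);q5=180-tilt-q2-q3
    ok=-51<q2<129 and 1.5<q3<143 and 0<q5<156
    return ok,round(q2,1),round(q3,1),round(q5,1)
def g(r,z,tilt,off=18.7):
    t=np.radians(tilt);return ik(r+off*np.sin(t),z-off*np.cos(t),tilt)
E
python3 kin.py; python3 - <<'E'
from kin import *
for n,(R,z) in {"pull":(479,88),"pullpre":(450,110),"open":(631,234),"doll":(600,85),"in":(600,110)}.items():
    print(n,[(t,g(R,z,t)) for t in(0,10,20,25,30,35,40)])
E
```

```text
[  3.  320.  367.8 553.3  59.8 367. ] [ 0.6  0.2  0.3  0.  -0.4 -0.4 -0.5  0.3 -0.1  0.2 -0.   0.1  1.1  0.2
  0.2 -0.8 -1.   0.1]
pull [(0, (np.True_, np.float64(-3.2), np.float64(113.9), np.float64(69.4))), (10, (np.True_, np.float64(-13.0), np.float64(123.3), np.float64(59.8))), (20, (np.True_, np.float64(-23.0), np.float64(132.7), np.float64(50.2))), (25, (np.True_, np.float64(-28.0), np.float64(137.5), np.float64(45.5))), (30, (np.True_, np.float64(-33.1), np.float64(142.3), np.float64(40.8))), (35, (np.False_, np.float64(-38.3), np.float64(147.2), np.float64(36.2))), (40, (np.False_, np.float64(-43.7), np.float64(152.1), np.float64(31.6)))]
pullpre [(0, (np.True_, np.float64(-9.7), np.float64(117.3), np.float64(72.4))), (10, (np.True_, np.float64(-20.4), np.float64(126.6), np.float64(63.8))), (20, (np.True_, np.float64(-31.6), np.float64(136.1), np.float64(55.6))), (25, (np.True_, np.float64(-37.7), np.float64(141.0), np.float64(51.7))), (30, (np.False_, np.float64(-44.2), np.float64(146.0), np.float64(48.1))), (35, (np.False_, np.float64(-51.4), np.float64(151.3), np.float64(4
[... 927 characters left out ...]
 np.float64(123.6), np.float64(33.8))), (35, (np.True_, np.float64(-9.9), np.float64(127.9), np.float64(27.1))), (40, (np.True_, np.float64(-12.0), np.float64(131.9), np.float64(20.1)))]
in [(0, (np.True_, np.float64(13.5), np.float64(93.6), np.float64(72.9))), (10, (np.True_, np.float64(4.9), np.float64(103.7), np.float64(61.4))), (20, (np.True_, np.float64(-3.0), np.float64(113.5), np.float64(49.5))), (25, (np.True_, np.float64(-6.6), np.float64(118.3), np.float64(43.3))), (30, (np.True_, np.float64(-9.9), np.float64(122.8), np.float64(37.1))), (35, (np.True_, np.float64(-12.8), np.float64(127.3), np.float64(30.6))), (40, (np.True_, np.float64(-15.3), np.float64(131.5), np.float64(23.8)))]
```

```bash
python3 -m pendant '[[1,0,15,18,0],[1,0,15,18,0],[1,0,15,18,0]]'; python3 - <<'E'
from h import *
P=c2w([-183,0,88]);t=np.array([.5,0,-.866])
shift(P-6*t)
E
```

```text
time: 8.3
tool_pos: [508.6, -9.1, 115.8]
tcp_rot: [-144.0, -0.8, -92.3]
ft_force: [0.3, -0.2, 0.6]
finger_gap: 85.7
t 8.3 tcp [508.6  -9.1 115.8] rot [-143.96   -0.8   -92.31] F [ 0.3 -0.2  0.6] gap 85.7 q [ -9.3 -38.9 143.    5.4  40.1  79.8]
grasp at [497.6  -8.4 130.9] shift tool [ 0.  39.7 17.8] tilt 36.0 xaxis [-0.04  -0.999  0.014]
```

```bash
python3 -m pendant '[[1,0,15,-4,0],[1,0,15,-4,0],[1,0,15,-4,0]]'; python3 - <<'E'
from h import *
P=c2w([-183,0,88]);t=np.array([.5,0,-.866])
shift(P-6*t)
E
```

```text
time: 8.6
tool_pos: [497.6, -6.8, 110.6]
tcp_rot: [-145.9, -0.9, -92.4]
ft_force: [0.4, 0.3, 0.0]
finger_gap: 85.5
t 8.6 tcp [497.6  -6.8 110.6] rot [-145.91   -0.87  -92.37] F [0.4 0.3 0. ] gap 85.5 q [ -8.8 -39.3 143.    4.3  42.4  81. ]
grasp at [487.1  -6.2 126.1] shift tool [ 1.9 27.7 21.1] tilt 34.1 xaxis [-0.041 -0.999  0.015]
```

```bash
python3 -m pendant '[[1,0.5,15,0,0],[1,0.5,15,0,0],[1,0.5,15,4,0]]'; python3 - <<'E'
from h import *
P=c2w([-183,0,88]);t=np.array([.5,0,-.866])
shift(P-6*t)
E
```

```text
time: 8.9
tool_pos: [493.0, -6.7, 90.8]
tcp_rot: [-147.5, -1.0, -92.4]
ft_force: [-0.3, 0.4, 0.7]
finger_gap: 85.4
t 8.9 tcp [493.   -6.7  90.8] rot [-147.54   -0.96  -92.43] F [-0.3  0.4  0.7] gap 85.4 q [ -8.6 -36.6 143.    3.8  41.2  81.4]
grasp at [483.   -6.  106.6] shift tool [ 2.2 13.1  7.6] tilt 32.5 xaxis [-0.042 -0.999  0.017]
```

```bash
python3 -m pendant '[[1,1,12,0,0],[1,1,12,4,0]]'; python3 - <<'E'
from h import *
P=c2w([-183,0,88]);t=np.array([.5,0,-.866])
shift(P-6*t)
p,d=optics.snapshot("side")
cv2.imwrite("pics/side2.png",cv2.resize(p[180:320,210:350],None,fx=4,fy=4))
E
```

```text
time: 9.1
tool_pos: [490.2, -7.9, 77.6]
tcp_rot: [-148.5, -1.0, -92.4]
ft_force: [-0.6, -0.4, 0.5]
finger_gap: 85.4
t 9.1 tcp [490.2  -7.9  77.6] rot [-148.51   -1.    -92.45] F [-0.6 -0.4  0.5] gap 85.4 q [ -8.7 -34.7 143.1   3.8  40.3  81.2]
grasp at [480.5  -7.2  93.5] shift tool [ 1.1  4.  -2. ] tilt 31.5 xaxis [-0.043 -0.999  0.017]
```

View pics/side2.png

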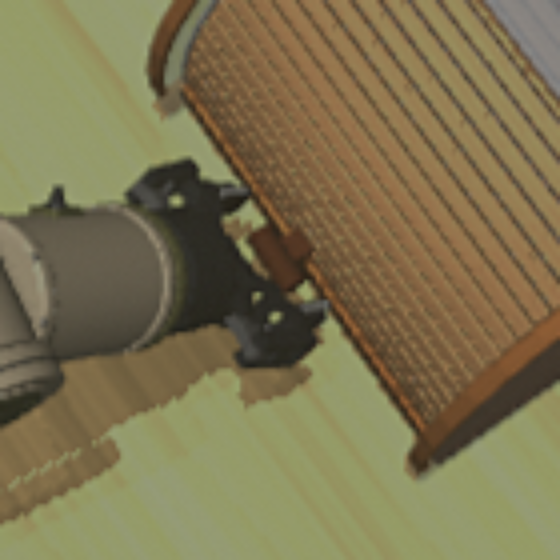

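```bash
python3 -m pendant '[[0,0,1,-1,0],[0,0,0,0,0],[0,0,0,0,0],[0,0,0,0,0],[0,0,0,0,0],[0,0,0,0,0],[0,0,0,0,0]]' 40; python3 - <<'E'
from h import *
s=st()
R=Ro.from_euler("xyz",s["tcp_rot"],degrees=True).as_matrix();print(R.round(3))
E
```

```text
time: 9.85
tool_pos: [489.7, -8.2, 78.5]
tcp_rot: [-148.6, -1.0, -92.5]
ft_force: [-3.2, -4.2, 1.3]
finger_gap: 44.8
t 9.85 tcp [489.7  -8.2  78.5] rot [-148.55   -1.02  -92.49] F [-3.2 -4.2  1.3] gap 44.8 q [ -8.8 -34.9 143.1   3.7  40.5  81.3]
[[-0.043 -0.853  0.521]
 [-0.999  0.028 -0.038]
 [ 0.018 -0.522 -0.853]]
```

```bash
cat >> h.py <<'E'
def arc(t0,t1,n):
    s=st();R=Ro.from_euler("xyz",s["tcp_rot"],degrees=True).as_matrix()
    f=lambda t:c2w([-187*np.cos(t),0,50+187*np.sin(t)])
    T=np.linspace(t0,t1,n+1)
    for a,b in zip(T,T[1:]):print((R.T@(f(b)-f(a))).round(1).tolist(),round(b,2))
E
python3 -c "
from h import *
arc(.21,1.41,16)"
```

```text
t 9.85 tcp [489.7  -8.2  78.5] rot [-148.55   -1.02  -92.49] F [-3.2 -4.2  1.3] gap 44.8 q [ -8.8 -34.9 143.1   3.7  40.5  81.3]
[0.2, -10.0, -9.8] 0.28
[0.2, -10.7, -9.0] 0.36
[0.2, -11.4, -8.2] 0.43
[0.2, -12.0, -7.3] 0.51
[0.2, -12.5, -6.4] 0.58
[0.2, -12.9, -5.5] 0.66
[0.2, -13.3, -4.5] 0.74
[0.2, -13.6, -3.5] 0.81
[0.1, -13.8, -2.4] 0.88
[0.1, -14.0, -1.4] 0.96
[0.1, -14.0, -0.3] 1.03
[0.1, -14.0, 0.7] 1.11
[0.1, -13.9, 1.8] 1.18
[0.1, -13.7, 2.8] 1.26
[0.0, -13.5, 3.8] 1.34
[0.0, -13.2, 4.8] 1.41
```

```bash
python3 -m pendant '[[0,0.2,-10,-9.8,0],[0,0.2,-10.7,-9,0],[0,0.2,-11.4,-8.2,0],[0,0.2,-12,-7.3,0]]'; python3 - <<'E'
from h import *
s=shift(c2w([-187*np.cos(.51),0,50+187*np.sin(.51)]))
E
```

```text
time: 10.25
tool_pos: [507.8, -8.9, 128.6]
tcp_rot: [-148.8, -1.0, -92.5]
ft_force: [4.4, -5.4, -12.1]
finger_gap: 45.2
t 10.25 tcp [507.8  -8.9 128.6] rot [-148.81   -1.03  -92.47] F [  4.4  -5.4 -12.1] gap 45.2 q [ -8.4 -35.  137.5   3.   46.4  82.4]
grasp at [498.1  -8.2 144.6] shift tool [0.7 1.1 3.2] tilt 31.2 xaxis [-0.043 -0.999  0.018]
```

Tracking well with the pull still held. Continue.

```bash
python3 -m pendant '[[0,0.2,-12.5,-6.4,0],[0,0.2,-12.9,-5.5,0],[0,0.2,-13.3,-4.5,0],[0,0.2,-13.6,-3.5,0],[0,0.1,-13.8,-2.4,0],[0,0.1,-14,-1.4,0]]'; python3 - <<'E'
from h import *
s=shift(c2w([-187*np.cos(.96),0,50+187*np.sin(.96)]))
E
```

```text
time: 10.85
tool_pos: [563.7, -11.2, 190.5]
tcp_rot: [-148.9, -1.0, -92.5]
ft_force: [-4.3, -3.7, -4.7]
finger_gap: 45.0
t 10.85 tcp [563.7 -11.2 190.5] rot [-148.87   -1.04  -92.46] F [-4.3 -3.7 -4.7] gap 45.0 q [ -7.4 -26.6 125.4   2.2  50.1  83.8]
grasp at [554.1 -10.5 206.5] shift tool [0.7 1.2 3.2] tilt 31.1 xaxis [-0.043 -0.999  0.018]
```

```bash
python3 -m pendant '[[0,0.1,-14,-0.3,0],[0,0.1,-14,0.7,0],[0,0.1,-13.9,1.8,0],[0,0.1,-13.7,2.8,0],[0,0,-13.5,3.8,0],[0,0,-13.2,4.8,0],[0,0,-4,1.5,0],[0,0,0,0,0]]'; python3 - <<'E'
from h import *
s=shift(c2w([-187*np.cos(1.405),0,50+187*np.sin(1.405)]))
E
```

```text
time: 11.65
tool_pos: [647.5, -14.8, 225.3]
tcp_rot: [-148.5, -1.1, -92.5]
ft_force: [4.2, -5.1, -1.3]
finger_gap: 44.3
t 11.65 tcp [647.5 -14.8 225.3] rot [-148.48   -1.05  -92.47] F [ 4.2 -5.1 -1.3] gap 44.3 q [ -6.5 -13.2 111.5   1.6  50.2  85. ]
grasp at [637.7 -14.1 241.3] shift tool [0.6 9.3 2.3] tilt 31.5 xaxis [-0.043 -0.999  0.018]
```

```bash
python3 -m pendant '[[0,0,-4,1.5,0],[1,0,0,0,0],[1,0,0,0,0],[1,0,0,0,0],[1,0,0,-30,0],[1,0,0,-50,0],[1,0,0,-50,0],[1,0,30,-30,0],[1,0,30,-30,0]]'; python3 - <<'E'
from h import *
st()
for n in("side","top"):
    p,d=optics.snapshot(n); cv2.imwrite(f"pics/{n}3.png",p); np.save(f"pics/{n}3d.npy",d)
    for q in("pull","doll","mat","jar","seated_doll"):
        print(n,q,[(np.round(x["at"]),w2c(x["at"]).round(),round(x["score"],2)) for x in optics.search_frame(n,q)][:3])
cv2.imwrite("pics/c3.png",np.hstack([cv2.resize(cv2.imread(f"pics/{n}3.png")[s],(400,400)) for n,s in(("side",np.s_[110:310,240:440]),("top",np.s_[90:290,230:430]))]))
E
```

```text
time: 12.55
tool_pos: [499.9, -5.2, 358.7]
tcp_rot: [-148.4, -1.0, -92.4]
ft_force: [-1.2, 0.5, 0.6]
finger_gap: 85.4
t 12.55 tcp [499.9  -5.2 358.7] rot [-148.38   -1.    -92.42] F [-1.2  0.5  0.6] gap 85.4 q [ -8.  -41.9 117.7   2.2  72.7  84.1]
side pull [(array([643., -27., 212.]), array([-18., -12., 212.]), 0.91)]
side doll [(array([500., 316.,  50.]), array([-175.,  325.,   50.]), 0.86), (array([644., -23., 190.]), array([-17.,  -8., 190.]), 0.62)]
side mat [(array([636.,  50.,  18.]), array([-28.,  65.,  18.]), 0.94)]
side jar [(array([622., -90.,  73.]), array([-36., -76.,  73.]), 0.48)]
side seated_doll [(array([ 527., -339.,   38.]), array([-121., -328.,   38.]), 0.75)]
top pull [(array([643., -13., 212.]), array([-19.,   2., 212.]), 0.72)]
top doll [(array([504., 318.,  53.]), array([-171.,  327.,   53.]), 0.64), (array([648., -18., 199.]), array([-14.,  -3., 199.]), 0.58)]
top mat [(array([639.,  46.,  22.]), array([-25.,  61.,  22.]), 0.58)]
top jar [(array([624., -83.,  75.]), array([-35., -68.,  75.]), 0.47)]
top seated_doll [(array([ 529., -324.,   32.]), array([-119., -314.,   32.]), 0.86), (array([649., -20., 201.]), array([-13.,  -5., 201.]), 0.48)]
```

View pics/c3.png

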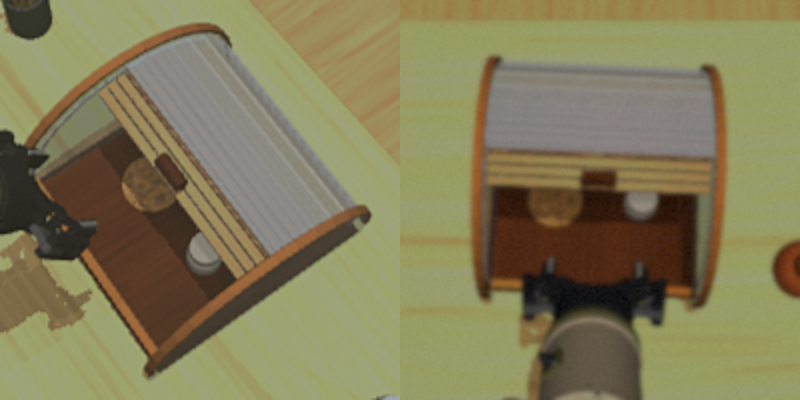

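```bash
python3 - <<'E'
from h import *
from scipy.optimize import least_squares
cx=[]
for n in("side","top"):
    c=optics.camera_params(n);K=c["camera_matrix"];R=Ro.from_euler("xyz",c["orientation"],degrees=True).as_matrix()
    d=np.load(f"pics/{n}3d.npy");p=cv2.imread(f"pics/{n}3.png");W=cloud(n,d)
    # doll
    Q=W.reshape(-1,3);Q=Q[(np.hypot(Q[:,0]-504,Q[:,1]-326)<60)&(Q[:,2]>12)&(Q[:,2]<126)]
    rho=lambda z:np.where(z<58,34-(z)*16/58,np.where(z<93,18,np.sqrt(np.maximum(15.5**2-(z-107)**2,25))))
    for lo,hi in((12,42),(58,90),(93,122)):
        S=Q[(Q[:,2]>lo)&(Q[:,2]<hi)]
        s=least_squares(lambda v:np.hypot(S[:,0]-v[0],S[:,1]-v[1])-rho(S[:,2]),[504,326],loss="soft_l1",f_scale=2);print(n,lo,s.x.round(1),len(S),s.cost.round(1))
    # mat: boundary on plane z=18 in cabinet
    v,u=np.indices(d.shape);ray=np.stack([(u-K[0,2])/K[0,0],(v-K[1,2])/K[1,1],np.ones(d.shape)],-1)@R.T
    X=c["eye"]+ray*((18-c["eye"][2])/ray[...,2])[...,None];L=w2c(X)
    reg=(np.hypot(L[...,0]+28,L[...,1]-65)<60)&(abs(W[...,2]-17)<12)
    hsv=cv2.cvtColor(p,cv2.COLOR_BGR2HSV);a=p[...,1].astype(int)
    print(n,"G floor/mat",np.percentile(a[reg],[5,25,50,75,95]))
    t,_=cv2.threshold(p[...,1][reg].reshape(-1,1),0,255,cv2.THRESH_OTSU)
    m=reg&(a>t);print(" thr",t,m.sum())
    m=(m*255).astype(np.uint8);cn=max(cv2.findContours(m,0,cv2.CHAIN_APPROX_NONE)[0],key=cv2.contourArea)[:,0]
    B=L[cn[:,1],cn[:,0]]
    front=B[B[:,0]<np.percentile(B[:,0],60)]
    s=least_squares(lambda v:np.hypot(front[:,0]-v[0],front[:,1]-v[1])-41,[-28,65],loss="soft_l1",f_scale=1);print(" mat local",s.x.round(1),c2w([*s.x,18]).round(1),"x",B[:,0].min().round(1),B[:,0].max().round(1),"y",B[:,1].min().round(1),B[:,1].max().round(1))
    # door edge
    D=w2c(W.reshape(-1,3));k=(abs(abs(D[:,1])-75)<50)&(D[:,2]>185)&(D[:,2]<225);print(" door front x",np.percentile(D[k,0],[1,3,10]).round(1))
E
```

```text
side 12 [504.9 329.7] 176 229.9
side 58 [505.5 331.6] 97 230.2
side 93 [504.5 330.5] 83 201.8
side G floor/mat [43.   53.   62.   77.   91.35]
 thr 65.0 462
 mat local [-22.   62.8] [642.4  47.9  18. ] x -64.0 -5.7 y 21.4 104.0
 door front x [-626.7 -607.1  -39.1]
top 12 [504.4 327.8] 156 143.4
top 58 [504.6 329.6] 57 81.0
top 93 [504.6 329. ] 76 154.3
top G floor/mat [22.  37.  56.  66.  84.8]
 thr 51.0 457
 mat local [-24.6  63.2] [639.9  48.4  18. ] x -66.0 -2.9 y 20.6 117.9
 door front x [-44.  -42.4 -33.9]
```

```bash
python3 -m pendant '[[1,0,-50,0,0],[1,0,-50,0,0],[1,0,-50,0,0],[1,0,-50,0,0],[1,0,-50,0,0],[1,0,-50,0,0],[1,0,-50,0,0],[1,0,-50,0,0],[1,0,-50,0,0],[1,0,-50,0,0]]'; python3 -m pendant '[[1,0,-50,0,0],[1,0,-50,0,0],[1,0,-50,0,0],[1,0,-50,0,0]]'; python3 -c "from h import *;st()"
```

```text
time: 14.15
tool_pos: [880.1, -18.3, 589.9]
tcp_rot: [-148.6, -1.0, -92.4]
ft_force: [0.8, -0.5, 0.0]
finger_gap: 85.5
time: 14.55
tool_pos: [942.2, -22.4, 608.9]
tcp_rot: [-142.5, -0.9, -92.4]
ft_force: [0.1, 0.4, -0.3]
finger_gap: 85.6
t 14.55 tcp [942.2 -22.4 608.9] rot [-142.52   -0.89  -92.39] F [ 0.1  0.4 -0.3] gap 85.6 q [-4.8 46.3  1.6  0.7 94.6 87.6]
```

```bash
python3 -m pendant '[[1,0,-50,0,0],[1,0,-50,0,0],[1,0,-50,0,0],[1,0,38,-32,0],[1,0,38,-32,0],[1,0,38,-32,0]]'; python3 - <<'E'
from h import *
t=np.array([.66,0,-.75])
shift(np.array([504.6,329.3,80])-90*t);shift(np.array([504.6,329.3,80]))
from kin import g
print([(T,g(np.hypot(504-70*.66,329),80+70*.75,T),g(602,80,T),g(642,98,T),g(600,140,T)) for T in (38,40,42,44)])
E
```

```text
time: 15.15
tool_pos: [894.3, -21.9, 643.0]
tcp_rot: [-136.0, -0.9, -92.3]
ft_force: [0.6, 0.4, 1.5]
finger_gap: 85.4
t 15.15 tcp [894.3 -21.9 643. ] rot [-136.     -0.85  -92.34] F [0.6 0.4 1.5] gap 85.4 q [-5.3 22.2 35.3  1.4 78.5 87. ]
grasp at [881.4 -21.2 656.5] shift tool [-340.   673.8   49.8] tilt 44.0 xaxis [-0.041 -0.999  0.015]
t 15.15 tcp [894.3 -21.9 643. ] rot [-136.     -0.85  -92.34] F [0.6 0.4 1.5] gap 85.4 q [-5.3 22.2 35.3  1.4 78.5 87. ]
grasp at [881.4 -21.2 656.5] shift tool [-343.4  678.   139.6] tilt 44.0 xaxis [-0.041 -0.999  0.015]
[(38, (np.True_, np.float64(-24.4), np.float64(134.7), np.float64(31.7)), (np.True_, np.float64(-10.2), np.float64(130.1), np.float64(22.1)), (np.True_, np.float64(-5.5), np.float64(123.6), np.float64(23.9)), (np.True_, np.float64(-17.6), np.float64(128.9), np.float64(30.8))), (40, (np.True_, np.float64(-25.6), np.float64(136.4), np.float64(29.2)), (np.True_, np.float64(-10.9), np.float64(131.7), np.float64(19.2)), (np.True_, np.float64(-6.2), np.float64(125.2), np.float64(21.0)), (np.True_, np.float64(-18.7), np.float64(130.6), np.float64(28.1))), (42, (np.True_, np.float64(-26.8), np.float64(138.1), np.float64(26.7)), (np.True_, np.float64(-11.5), np.float64(133.2), np.float64(16.3)), (np.True_, np.float64(-6.7), np.float64(126.8), np.float64(18.0)), (np.True_, np.float64(-19.7), np.float64(132.3), np.float64(25.4))), (44, (np.True_, np.float64(-27.9), np.float64(139.8), np.float64(24.1)), (np.True_, np.float64(-11.9), np.float64(134.7), np.float64(13.3)), (np.True_, np.float64(-7.2), np.float64(128.2), np.float64(15.0)), (np.True_, np.float64(-20.6), np.float64(133.9), np.float64(22.7)))]
```

```bash
python3 -m pendant '[[1,-21,42,3,0],[1,-21,42,3,0],[1,-21,42,3,0],[1,-21,42,3,0],[1,-21,42,3,0],[1,-21,42,3,0],[1,-21,42,3,0],[1,-21,42,3,0],[1,-21,42,3,0],[1,-21,42,3,0]]'; python3 - <<'E'
from h import *
t=np.array([.68,0,-.73])
shift(np.array([504.6,329.3,80])-90*t)
E
```

```text
time: 16.15
tool_pos: [625.5, 192.3, 333.5]
tcp_rot: [-135.8, -0.9, -92.3]
ft_force: [0.4, -0.0, 0.2]
finger_gap: 85.2
t 16.15 tcp [625.5 192.3 333.5] rot [-135.82   -0.87  -92.34] F [ 0.4 -0.   0.2] gap 85.2 q [ 22.2 -20.7 111.4 -22.8  50.3 122.6]
grasp at [612.5 193.  346.9] shift tool [-132.3  264.    21.3] tilt 44.2 xaxis [-0.041 -0.999  0.015]
```

```bash
python3 -m pendant '[[1,0,0,0,-8.5],[1,0,0,0,-8.5],[1,0,0,0,-8.5],[1,0,0,0,-8.5],[1,0,0,0,-8.5],[1,0,0,0,-8.5],[1,0,0,0,-8.5],[1,0,0,0,-8.5],[1,0,0,0,-8.5],[1,0,0,0,-8.5]]'; python3 -m pendant '[[1,0,0,0,-8.5],[1,0,0,0,-8.5],[1,0,0,0,-8.5],[1,0,0,0,-8.5],[1,0,0,0,-8.5],[1,0,0,0,-8.5],[1,0,0,0,-8.5],[1,0,0,0,-8.5],[1,0,0,0,-8.5],[1,0,0,0,-8.5]]';python3 -m pendant '[[1,0,0,0,-8.5],[1,0,0,0,-1.5],[1,0,0,0,0]]'; python3 - <<'E'
from h import *
t=np.array([.69,0,-.72])
shift(np.array([504.6,329.3,80])-90*t)
E
```

```text
time: 17.15
tool_pos: [626.7, 191.7, 334.5]
tcp_rot: [-176.7, -44.0, -8.0]
ft_force: [0.1, -0.8, 0.2]
finger_gap: 85.4
time: 18.15
tool_pos: [626.7, 191.7, 334.5]
tcp_rot: [136.2, -5.8, 80.7]
ft_force: [0.3, 0.1, -0.4]
finger_gap: 85.5
time: 18.45
tool_pos: [626.7, 191.6, 334.8]
tcp_rot: [135.8, 0.8, 87.5]
ft_force: [-0.1, 0.6, 1.3]
finger_gap: 85.7
t 18.45 tcp [626.7 191.6 334.8] rot [135.83   0.76  87.54] F [-0.1  0.6  1.3] gap 85.7 q [ 22.  -20.6 111.2 -22.7  50.4 -57.5]
grasp at [613.7 192.4 348.2] shift tool [ 132.2 -267.4   21.4] tilt 44.2 xaxis [ 0.043  0.999 -0.013]
```

```bash
python3 -m pendant '[[1,19,-38,3,0],[1,19,-38,3,0],[1,19,-38,3,0],[1,19,-38,3,0],[1,19,-38,3,0],[1,19,-38,3,0],[1,18,-39,3,0],[1,0,0,0,0]]'; python3 - <<'E'
from h import *
shift(np.array([504.6,329.3,80]))
from h import *
for n in("side","top"):
    p,d=optics.snapshot(n); cv2.imwrite(f"pics/{n}4.png",p); np.save(f"pics/{n}4d.npy",d)
cv2.imwrite("pics/c4.png",np.hstack([cv2.resize(cv2.imread(f"pics/{n}4.png")[s],(400,400)) for n,s in(("side",np.s_[100:220,140:260]),("top",np.s_[170:290,160:280]))]))
E
```

```text
time: 19.25
tool_pos: [451.1, 327.6, 126.4]
tcp_rot: [136.1, 1.0, 87.7]
ft_force: [-0.6, -0.4, -0.7]
finger_gap: 85.4
t 19.25 tcp [451.1 327.6 126.4] rot [136.1    1.02  87.69] F [-0.6 -0.4 -0.7] gap 85.4 q [ 52.5 -13.1 128.  -49.5  49.   -7.2]
grasp at [438.2 328.3 139.8] shift tool [ 4.7  6.4 89.1] tilt 43.9 xaxis [ 0.04   0.999 -0.018]
```

View pics/c4.png

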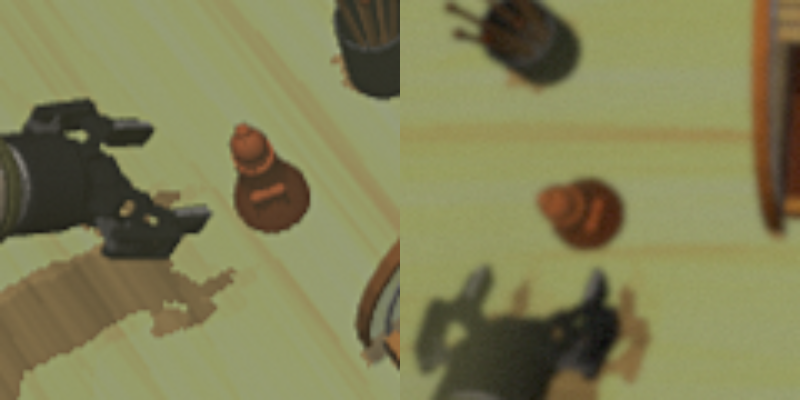

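```bash
python3 -m pendant '[[1,2,3,20,0],[1,2,3,20,0],[1,1,1,20,0],[1,0,0,18,0],[1,0,0,11,0],[1,0,0,0,0]]'; python3 - <<'E'
from h import *
shift(np.array([504.6,329.3,80]))
E
```

```text
time: 19.95
tool_pos: [524.0, 327.9, 73.5]
tcp_rot: [135.8, 0.8, 87.5]
ft_force: [-0.4, 0.2, -0.2]
finger_gap: 85.2
t 19.95 tcp [524.  327.9  73.5] rot [135.77   0.83  87.49] F [-0.4  0.2 -0.2] gap 85.2 q [ 45.1   0.3 122.6 -56.2  38.9  -3. ]
grasp at [510.9 328.7  86.9] shift tool [ 0.4 -9.3  0.5] tilt 44.2 xaxis [ 0.044  0.999 -0.015]
```

```bash
python3 -m pendant '[[1,0.5,-9,0.5,0],[1,0,0,0,0]]'; python3 - <<'E'
from h import *
shift(np.array([504.6,329.3,80]))
E
```

```text
time: 20.15
tool_pos: [515.5, 329.4, 66.2]
tcp_rot: [135.8, 0.9, 87.6]
ft_force: [-0.3, -0.2, -0.1]
finger_gap: 85.4
t 20.15 tcp [515.5 329.4  66.2] rot [135.81   0.86  87.64] F [-0.3 -0.2 -0.1] gap 85.4 q [ 45.9   0.6 123.3 -57.1  38.9  -1.3]
grasp at [502.5 330.2  79.6] shift tool [-0.8  1.8  1.2] tilt 44.2 xaxis [ 0.041  0.999 -0.015]
```

```bash
python3 -m pendant '[[0.6,0,0,0,0],[0.45,0,0,0,0],[0.4,0,0,0,0],[0.3,0,0,0,0],[0,0,0,0,0],[0,0,0,0,0],[0,0,0,0,0],[0,0,0,0,0]]' 40; python3 - <<'E'
from h import *
st()
E
```

```text
time: 20.95
tool_pos: [516.8, 330.0, 67.3]
tcp_rot: [135.7, 0.8, 87.7]
ft_force: [-1.6, 0.8, 5.9]
finger_gap: 34.9
t 20.95 tcp [516.8 330.   67.3] rot [135.74   0.82  87.66] F [-1.6  0.8  5.9] gap 34.9 q [ 45.9   0.6 123.1 -57.1  38.9  -1.4]
```

```bash
python3 -m pendant '[[0,0,5,-5,0],[0,0,8,-8.5,0],[0,0,8.4,-8.6,0],[0,0,8.4,-8.6,0],[0,0,8.4,-8.6,0],[0,0,8.4,-8.6,0],[0,0,0,0,0]]'; python3 - <<'E'
from h import *
from kin import g
st()
for x in(480,500,520,540,560,580,600,620,640):print(x,[(z,g(np.hypot(x,53),z,44)[0]*1,g(np.hypot(x,53),z,40)[0]*1) for z in(100,130,160,190,220,250,280,310)])
ps=[]
for n in("side","top"):
    p,d=optics.snapshot(n);s=np.s_[100:220,140:260] if n=="side" else np.s_[170:290,160:280]
    ps.append(cv2.resize(p[s],(400,400)))
    W=cloud(n,d).reshape(-1,3);Q=W[(np.hypot(W[:,0]-506,W[:,1]-329)<45)&(W[:,2]>5)];
cv2.imwrite("pics/c5.png",np.hstack(ps))
E
```

```text
time: 21.65
tool_pos: [516.9, 331.1, 135.1]
tcp_rot: [135.7, 0.8, 87.7]
ft_force: [1.0, 0.3, 0.6]
finger_gap: 35.1
t 21.65 tcp [516.9 331.1 135.1] rot [135.72   0.77  87.65] F [1.  0.3 0.6] gap 35.1 q [ 45.9  -7.2 122.  -49.   44.3 -12.1]
480 [(100, np.int64(0), np.int64(0)), (130, np.int64(0), np.int64(0)), (160, np.int64(0), np.int64(0)), (190, np.int64(0), np.int64(0)), (220, np.int64(0), np.int64(0)), (250, np.int64(0), np.int64(0)), (280, np.int64(0), np.int64(0)), (310, np.int64(0), np.int64(0))]
500 [(100, np.int64(0), np.int64(0)), (130, np.int64(0), np.int64(0)), (160, np.int64(0), np.int64(0)), (190, np.int64(0), np.int64(1)), (220, np.int64(0), np.int64(1)), (250, np.int64(0), np.int64(1)), (280, np.int64(0), np.int64(1)), (310, np.int64(0), np.int64(1))]
520 [(100, np.int64(0), np.int64(0)), (130, np.int64(0), np.int64(0)), (160, np.int64(0), np.int64(1)), (190, np.int64(0), np.int64(1)), (220, np.int64(1), np.int64(1)), (250, np.int64(1), np.int64(1)), (280, np.int64(1), np.int64(1)), (310, np.int64(1), np.int64(1))]
540 [(100, np.int64(0), np.int64(1)), (130, np.int64(0
[... 859 characters left out ...]
90, np.int64(1), np.int64(1)), (220, np.int64(1), np.int64(1)), (250, np.int64(1), np.int64(1)), (280, np.int64(1), np.int64(1)), (310, np.int64(1), np.int64(1))]
620 [(100, np.int64(1), np.int64(1)), (130, np.int64(1), np.int64(1)), (160, np.int64(1), np.int64(1)), (190, np.int64(1), np.int64(1)), (220, np.int64(1), np.int64(1)), (250, np.int64(1), np.int64(1)), (280, np.int64(1), np.int64(1)), (310, np.int64(1), np.int64(1))]
640 [(100, np.int64(1), np.int64(1)), (130, np.int64(1), np.int64(1)), (160, np.int64(1), np.int64(1)), (190, np.int64(1), np.int64(1)), (220, np.int64(1), np.int64(1)), (250, np.int64(1), np.int64(1)), (280, np.int64(1), np.int64(1)), (310, np.int64(1), np.int64(1))]
```

View pics/c5.png

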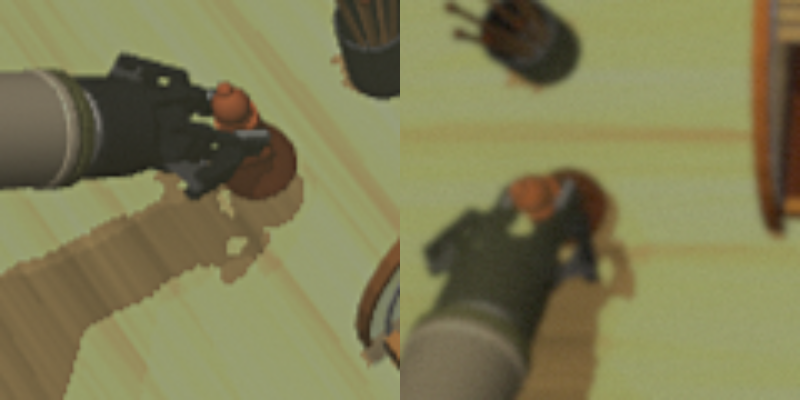

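```bash
python3 -m pendant '[[0,0,15,-15,0],[0,0,24,-25,0],[0,0,24,-25,0],[0,0,24,-25,0],[0,0,20,-21,0],[0,0,6,-6,0],[0,0,0,0,0]]'; python3 - <<'E'
from h import *
shift([540,54,312])
E
```

```text
time: 22.45
tool_pos: [516.2, 333.4, 296.6]
tcp_rot: [135.7, 0.8, 87.6]
ft_force: [0.2, 0.4, -1.5]
finger_gap: 34.8
t 22.45 tcp [516.2 333.4 296.6] rot [135.74   0.8   87.64] F [ 0.2  0.4 -1.5] gap 34.8 q [ 46.2 -17.9 113.1 -38.3  58.8 -29.1]
grasp at [503.2 334.1 310. ] shift tool [-278.3   33.3   35. ] tilt 44.3 xaxis [ 0.041  0.999 -0.014]
```

```bash
python3 -m pendant '[[0,-18,3,3,0],[0,-30,4,4,0],[0,-35,4,4,0],[0,-35,4,4,0],[0,-35,4,4,0],[0,-35,4,4,0],[0,-35,4,4,0],[0,-30,3,4,0],[0,-18,2,3,0],[0,-7,1,1,0]]'; python3 - <<'E'
from h import *
shift([543,52.5,190])
p=c2w([-23.5,63,98.7]);print("mat",p)
E
```

```text
time: 23.45
tool_pos: [551.6, 50.9, 293.7]
tcp_rot: [136.1, 0.9, 87.4]
ft_force: [0.1, -0.0, -2.1]
finger_gap: 34.9
t 23.45 tcp [551.6  50.9 293.7] rot [136.1    0.89  87.45] F [ 0.1 -0.  -2.1] gap 34.9 q [  2.9 -43.5 130.2  -5.7  49.7 -83. ]
grasp at [538.7  51.7 307.1] shift tool [  2.8 -78.1  87.3] tilt 43.9 xaxis [ 0.044  0.999 -0.015]
mat [640.95877968  48.12881616  98.7       ]
```

```bash
python3 -m pendant '[[0,0.4,-10,11,0],[0,0.4,-15,17,0],[0,0.4,-16,18,0],[0,0.4,-16,18,0],[0,0.4,-14,15,0],[0,0.4,-7,8,0],[0,0,0,0,0]]'; python3 - <<'E'
from h import *
shift([625,48.5,112]);shift([637,48.5,99])
E
```

```text
time: 24.15
tool_pos: [555.1, 54.3, 176.1]
tcp_rot: [136.2, 0.9, 87.7]
ft_force: [-0.7, 0.2, -1.1]
finger_gap: 34.7
t 24.15 tcp [555.1  54.3 176.1] rot [136.19   0.89  87.7 ] F [-0.7  0.2 -1.1] gap 34.7 q [  3.3 -37.2 138.9  -7.9  34.9 -80.1]
grasp at [542.2  55.1 189.6] shift tool [ -2.    6.2 113.5] tilt 43.8 xaxis [ 0.04   0.999 -0.015]
t 24.15 tcp [555.1  54.3 176.1] rot [136.19   0.89  87.7 ] F [-0.7  0.2 -1.1] gap 34.7 q [  3.3 -37.2 138.9  -7.9  34.9 -80.1]
grasp at [542.2  55.1 189.6] shift tool [ -1.3   5.8 131.2] tilt 43.8 xaxis [ 0.04   0.999 -0.015]
```

```bash
python3 -m pendant '[[0,-0.3,1,12,0],[0,-0.3,1,18,0],[0,-0.3,1,20,0],[0,-0.3,1,20,0],[0,-0.3,1,20,0],[0,-0.3,1,15,0],[0,0,0,7,0],[0,0,0,0,0]]'; python3 - <<'E'
from h import *
shift([637,48.5,99])
for n in("side","top"):
    p,d=optics.snapshot(n)
    cv2.imwrite(f"pics/{n}6.png",p)
    for q in("doll","mat"):print(n,q,[(np.round(x["at"]),round(x["score"],2)) for x in optics.search_frame(n,q)][:2])
cv2.imwrite("pics/c6.png",np.hstack([cv2.resize(cv2.imread(f"pics/{n}6.png")[s],(400,400)) for n,s in(("side",np.s_[110:250,240:380]),("top",np.s_[110:250,250:390]))]))
E
```

```text
time: 24.95
tool_pos: [639.7, 47.7, 104.8]
tcp_rot: [135.8, 0.9, 87.7]
ft_force: [-0.3, -0.3, -2.0]
finger_gap: 34.9
t 24.95 tcp [639.7  47.7 104.8] rot [135.85   0.86  87.66] F [-0.3 -0.3 -2. ] gap 34.9 q [  1.6 -11.4 129.3 -10.7  18.3 -77.6]
grasp at [626.7  48.4 118.3] shift tool [ 0.8 -6.  21. ] tilt 44.2 xaxis [ 0.041  0.999 -0.015]
side doll [(array([623.,  37., 125.]), 0.57)]
side mat []
top doll [(array([643., -16., 211.]), 0.24)]
top mat []
```

View pics/c6.png

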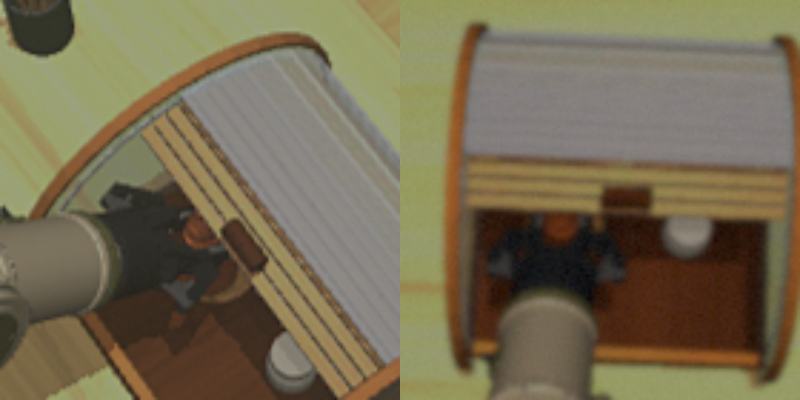

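```bash
python3 -m pendant '[[0,0.2,-1,6,0],[0,0.2,-1.5,6,0],[0,0.2,-1.5,4,0],[0,0,-0.5,1,0],[0,0,0,0,0]]'; python3 -c "
from h import *
shift([637,48.5,98.7])"
```

```text
time: 25.75
tool_pos: [647.9, 47.5, 89.2]
tcp_rot: [135.9, 0.9, 87.7]
ft_force: [-0.3, 0.0, -2.0]
finger_gap: 34.8
t 25.75 tcp [647.9  47.5  89.2] rot [135.86   0.86  87.66] F [-0.3  0.  -2. ] gap 34.8 q [  1.5  -7.9 128.2 -12.2  15.9 -76.1]
grasp at [634.9  48.3 102.6] shift tool [ 0.4 -1.2  4.2] tilt 44.2 xaxis [ 0.041  0.999 -0.015]
```

```bash
python3 -m pendant '[[0,0,-0.7,1,0],[0,0,-0.7,1,0],[0,0,-0.7,0.7,0],[0,0,0,0,0]]'; python3 -c "
from h import *
shift([637,48.5,98.7])"
```

```text
time: 26.15
tool_pos: [648.5, 47.5, 86.5]
tcp_rot: [135.8, 0.9, 87.7]
ft_force: [0.7, 0.5, -0.8]
finger_gap: 34.9
t 26.15 tcp [648.5  47.5  86.5] rot [135.8    0.86  87.65] F [ 0.7  0.5 -0.8] gap 34.9 q [  1.5  -7.5 128.2 -12.6  15.5 -75.7]
grasp at [635.5  48.2  99.9] shift tool [0.4 0.3 1.9] tilt 44.2 xaxis [ 0.041  0.999 -0.015]
```

```bash
python3 -m pendant '[[0,0,-0.7,0.7,0],[0,0,-0.5,0.5,0],[0,0,0,0,0]]'; python3 -c "
from h import *
shift([637,48.5,98.7])"
```

```text
time: 26.45
tool_pos: [648.9, 47.5, 85.4]
tcp_rot: [135.7, 0.9, 87.7]
ft_force: [-0.1, 0.0, -0.4]
finger_gap: 34.7
t 26.45 tcp [648.9  47.5  85.4] rot [135.74   0.85  87.66] F [-0.1  0.  -0.4] gap 34.7 q [  1.5  -7.2 128.2 -12.7  15.2 -75.5]
grasp at [635.9  48.2  98.8] shift tool [0.3 0.7 0.8] tilt 44.3 xaxis [ 0.041  0.999 -0.015]
```

```bash
python3 -m pendant '[[0,0,-0.7,0.7,0],[0,0,0,0,0],[0,0,0,0,0]]'; python3 -c "
from h import *
shift([637,48.5,98.7])"
```

```text
time: 26.75
tool_pos: [649.6, 47.4, 85.3]
tcp_rot: [135.6, 0.8, 87.7]
ft_force: [0.4, -1.9, 5.0]
finger_gap: 34.7
t 26.75 tcp [649.6  47.4  85.3] rot [135.64   0.85  87.65] F [ 0.4 -1.9  5. ] gap 34.7 q [  1.5  -7.1 128.2 -12.8  15.  -75.4]
grasp at [636.6  48.1  98.7] shift tool [0.4 0.3 0.3] tilt 44.4 xaxis [ 0.041  0.999 -0.015]
```

```bash
python3 -m pendant '[[0.42,0,0,0,0],[0.46,0,0,0,0],[0.5,0,0,0,0],[0.6,0,0,0,0],[0.75,0,0,0,0],[0.85,0,0,0,0],[0.85,0,0,0,0]]' 20; python3 -m pendant '[[0.85,0,0,-10,0],[0.85,0,0,-20,0],[0.85,0,0,-30,0],[0.85,0,0,-30,0],[0.85,0,0,-30,0],[0.85,0,0,0,0]]'; python3 - <<'E'
from h import *
st()
for n in("side","top"):
    p,d=optics.snapshot(n)
    cv2.imwrite(f"pics/{n}7.png",p);np.save(f"pics/{n}7d.npy",d)
    for q in("doll","mat","jar"):print(n,q,[(np.round(x["at"]),round(x["score"],2)) for x in optics.search_frame(n,q)][:2])
cv2.imwrite("pics/c7.png",np.hstack([cv2.resize(cv2.imread(f"pics/{n}7.png")[s],(400,400)) for n,s in(("side",np.s_[110:250,240:380]),("top",np.s_[110:250,250:390]))]))
E
```

```text
time: 27.45
tool_pos: [648.5, 47.5, 83.8]
tcp_rot: [135.8, 0.9, 87.7]
ft_force: [0.8, -0.2, 0.4]
finger_gap: 72.5
time: 28.05
tool_pos: [566.0, 52.6, 175.5]
tcp_rot: [135.3, 0.8, 87.7]
ft_force: [0.6, 0.9, 1.0]
finger_gap: 72.8
t 28.05 tcp [566.   52.6 175.5] rot [135.3    0.81  87.68] F [0.6 0.9 1. ] gap 72.8 q [  2.8 -35.1 138.2  -7.8  32.6 -80.3]
side doll [(array([621.,  37.,  58.]), 0.65), (array([648., -29., 195.]), 0.47)]
side mat [(array([622.,  26.,  20.]), 0.43), (array([656., 367.,  80.]), 0.22)]
side jar [(array([626., -93.,  74.]), 0.8), (array([653., -32., 193.]), 0.26)]
top doll [(array([630.,  45.,  64.]), 0.77)]
top mat [(array([642., -12., 208.]), 0.5)]
top jar [(array([626., -82.,  72.]), 0.57)]
```

View pics/c7.png

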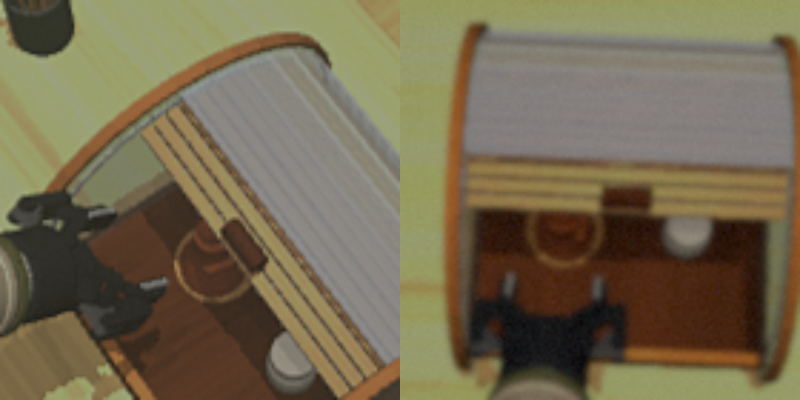

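```bash
python3 -m pendant '[[0.85,-3,-28,-28,0],[0.85,-3,-28,-28,0],[0.85,-5,-28,-28,0],[0.85,-5,-28,-28,0],[0.85,-5,-28,-28,0]]'; python3 - <<'E'
from h import *
shift([450,-5,150])
E
```

```text
time: 28.95
tool_pos: [475.4, 78.8, 187.3]
tcp_rot: [140.7, 2.8, 85.9]
ft_force: [0.3, -0.4, -0.6]
finger_gap: 72.8
t 28.95 tcp [475.4  78.8 187.3] rot [140.72   2.76  85.93] F [ 0.3 -0.4 -0.6] gap 72.8 q [ 12.9 -51.  143.  -16.3  51.6 -68. ]
grasp at [463.6  80.4 201.7] shift tool [-83.5 -41.2  38.4] tilt 39.4 xaxis [ 0.071  0.996 -0.048]
```

```bash
python3 -m pendant '[[0.85,-25,-15,0,0],[0.85,-25,-15,0,0],[0.85,-25,-15,0,0],[0.85,-8,-30,0,0],[0.85,0,-30,0,0],[0.85,0,-30,0,0]]'; python3 - <<'E'
from h import *
shift([450,-5,150])
E
```

```text
time: 29.55
tool_pos: [457.9, 24.4, 164.2]
tcp_rot: [146.9, 4.0, 84.9]
ft_force: [0.0, -0.1, -0.2]
finger_gap: 72.1
t 29.55 tcp [457.9  24.4 164.2] rot [146.87   4.01  84.95] F [ 0.  -0.1 -0.2] gap 72.1 q [  2.6 -51.  143.1  -9.1  55.7 -80.6]
grasp at [447.9  26.4 179.9] shift tool [-28.9 -13.4  29.4] tilt 33.3 xaxis [ 0.088  0.994 -0.07 ]
```

```bash
python3 -m pendant '[[0.85,-10,-30,0,0],[0.85,-10,-30,0,0],[0.85,-8,-30,0,0],[0.85,0,-30,0,0],[0.85,0,-30,0,0]]'; python3 - <<'E'
from h import *
shift([450,-5,150])
E
```

```text
time: 30.05
tool_pos: [421.8, 23.9, 146.1]
tcp_rot: [152.9, 5.3, 84.2]
ft_force: [0.1, 0.9, 0.4]
finger_gap: 72.7
t 30.05 tcp [421.8  23.9 146.1] rot [152.86   5.3   84.23] F [0.1 0.9 0.4] gap 72.7 q [  4.2 -51.1 143.1 -10.4  62.3 -78.6]
grasp at [413.4  26.3 162.7] shift tool [-26.2  28.3  31.5] tilt 27.6 xaxis [ 0.1    0.991 -0.092]
```

```bash
python3 -m pendant '[[0.85,-20,-20,0,0],[0.85,-20,-20,0,0],[0.85,0,-25,0,0],[0.85,0,0,0,0]]'; python3 - <<'E'
from h import *
from kin import g
s=st();R=Ro.from_euler("xyz",s["tcp_rot"],degrees=True).as_matrix();print(R.round(3))
P=c2w([-187*np.cos(1.405),0,50+187*np.sin(1.405)]);print(P)
shift(P-86*R[:,2]); print([(T,g(474,76,T)) for T in(20,24,28)])
E
```

```text
time: 30.45
tool_pos: [409.8, -2.9, 138.3]
tcp_rot: [155.8, 5.9, 83.9]
ft_force: [-0.9, 0.2, 0.2]
finger_gap: 72.8
t 30.45 tcp [409.8  -2.9 138.3] rot [155.76   5.9   83.92] F [-0.9  0.2  0.2] gap 72.8 q [ -0.9 -51.1 143.1  -8.3  64.4 -84.1]
[[ 0.105  0.911  0.398]
 [ 0.989 -0.055 -0.137]
 [-0.103  0.408 -0.907]]
[630.96500451 -14.50763078 234.43571464]
t 30.45 tcp [409.8  -2.9 138.3] rot [155.76   5.9   83.92] F [-0.9  0.2  0.2] gap 72.8 q [ -0.9 -51.1 143.1  -8.3  64.4 -84.1]
grasp at [ 4.023e+02 -3.000e-01  1.553e+02] shift tool [  1.9 241.5 -64.8] tilt 24.9 xaxis [ 0.105  0.989 -0.103]
[(20, (np.True_, np.float64(-22.7), np.float64(134.0), np.float64(48.8))), (24, (np.True_, np.float64(-26.8), np.float64(137.8), np.float64(45.0))), (28, (np.True_, np.float64(-30.8), np.float64(141.6), np.float64(41.2)))]
```

```bash
python3 -m pendant '[[1,0,40,-22,0],[1,0,40,-22,0],[1,0,40,-20,0],[1,0,40,0,0],[1,0,40,0,0],[1,1,40,0,0],[1,1,1,0,0],[1,0,0,0,0]]'; python3 - <<'E'
from h import *
s=st();R=Ro.from_euler("xyz",s["tcp_rot"],degrees=True).as_matrix()
shift(c2w([-187*np.cos(1.405),0,50+187*np.sin(1.405)])-6*R[:,2])
E
```

```text
time: 31.25
tool_pos: [604.7, -4.0, 294.4]
tcp_rot: [155.8, 5.9, 84.1]
ft_force: [-1.4, 0.3, 0.2]
finger_gap: 85.3
t 31.25 tcp [604.7  -4.  294.4] rot [155.77   5.9   84.06] F [-1.4  0.3  0.2] gap 85.3 q [ -0.7 -15.1 103.8  -8.1  67.7 -84.5]
t 31.25 tcp [604.7  -4.  294.4] rot [155.77   5.9   84.06] F [-1.4  0.3  0.2] gap 85.3 q [ -0.7 -15.1 103.8  -8.1  67.7 -84.5]
grasp at [597.2  -1.5 311.4] shift tool [-1.5 -0.  79. ] tilt 24.9 xaxis [ 0.103  0.989 -0.103]
```

```bash
python3 -m pendant '[[1,-0.5,0,20,0],[1,-0.5,0,25,0],[1,-0.5,0,20,0],[1,0,0,14,0],[1,0,0,0,0],[0,0,0,0,0],[0,0,0,0,0],[0,0,0,0,0],[0,0,0,0,0],[0,0,0,0,0]]' 40; python3 -c "
from h import *
arc(1.405,0.105,18)"
```

```text
time: 32.25
tool_pos: [636.9, -15.7, 226.3]
tcp_rot: [155.5, 5.8, 84.0]
ft_force: [-1.5, 5.7, 5.1]
finger_gap: 45.8
t 32.25 tcp [636.9 -15.7 226.3] rot [155.47   5.77  84.05] F [-1.5  5.7  5.1] gap 45.8 q [ -2.1  -8.4 105.2  -8.   59.2 -84.8]
[-0.5, -13.2, -3.0] 1.33
[-0.4, -13.3, -2.0] 1.26
[-0.3, -13.5, -1.0] 1.19
[-0.2, -13.5, -0.1] 1.12
[-0.1, -13.5, 0.9] 1.04
[0.0, -13.4, 1.9] 0.97
[0.1, -13.2, 2.8] 0.9
[0.2, -13.0, 3.7] 0.83
[0.4, -12.7, 4.7] 0.76
[0.5, -12.3, 5.6] 0.68
[0.6, -11.9, 6.4] 0.61
[0.7, -11.4, 7.3] 0.54
[0.8, -10.8, 8.1] 0.47
[0.9, -10.2, 8.8] 0.39
[1.0, -9.5, 9.5] 0.32
[1.1, -8.8, 10.2] 0.25
[1.2, -8.1, 10.8] 0.18
[1.2, -7.3, 11.3] 0.1
```

Gripped (45.8 mm). Roll it shut.

```bash
python3 -m pendant '[[0,-0.5,-13.2,-3,0],[0,-0.4,-13.3,-2,0],[0,-0.3,-13.5,-1,0],[0,-0.2,-13.5,-0.1,0],[0,-0.1,-13.5,0.9,0],[0,0,-13.4,1.9,0],[0,0.1,-13.2,2.8,0]]'; python3 -c "
from h import *
s=st();R=Ro.from_euler('xyz',s['tcp_rot'],degrees=True).as_matrix()
shift(c2w([-187*np.cos(.9),0,50+187*np.sin(.9)])-6*R[:,2])"
```

```text
time: 32.95
tool_pos: [553.1, -12.0, 190.3]
tcp_rot: [155.1, 5.7, 84.0]
ft_force: [2.6, 7.8, 8.8]
finger_gap: 45.7
t 32.95 tcp [553.1 -12.  190.3] rot [155.14   5.72  84.03] F [2.6 7.8 8.8] gap 45.7 q [ -2.  -21.6 120.   -8.1  57.3 -84.4]
t 32.95 tcp [553.1 -12.  190.3] rot [155.14   5.72  84.03] F [2.6 7.8 8.8] gap 45.7 q [ -2.  -21.6 120.   -8.1  57.3 -84.4]
grasp at [545.4  -9.5 207.1] shift tool [-0.3 -4.2  3.9] tilt 25.5 xaxis [ 0.103  0.99  -0.1  ]
```

```bash
python3 -m pendant '[[0,0.2,-13,4,0],[0,0.4,-12.7,5,0],[0,0.5,-12.3,5.8,0],[0,0.6,-11.9,6.6,0],[0,0.7,-11.4,7.5,0],[0,0.8,-10.8,8.1,0]]'; python3 -c "
from h import *
s=st();R=Ro.from_euler('xyz',s['tcp_rot'],degrees=True).as_matrix()
shift(c2w([-187*np.cos(.47),0,50+187*np.sin(.47)])-6*R[:,2])
arc(.5,.09,6)"
```

```text
time: 33.55
tool_pos: [501.5, -10.3, 126.1]
tcp_rot: [155.3, 5.8, 84.0]
ft_force: [-10.1, 7.6, 12.1]
finger_gap: 45.6
t 33.55 tcp [501.5 -10.3 126.1] rot [155.34   5.77  84.03] F [-10.1   7.6  12.1] gap 45.6 q [ -2.  -27.7 131.2  -8.7  52.5 -83.5]
t 33.55 tcp [501.5 -10.3 126.1] rot [155.34   5.77  84.03] F [-10.1   7.6  12.1] gap 45.6 q [ -2.  -27.7 131.2  -8.7  52.5 -83.5]
grasp at [493.9  -7.7 143. ] shift tool [-0.1 -2.2  2.2] tilt 25.3 xaxis [ 0.103  0.99  -0.1  ]
t 33.55 tcp [501.5 -10.3 126.1] rot [155.34   5.77  84.03] F [-10.1   7.6  12.1] gap 45.6 q [ -2.  -27.7 131.2  -8.7  52.5 -83.5]
[0.8, -10.0, 8.0] 0.43
[0.9, -9.4, 8.6] 0.36
[1.0, -8.8, 9.2] 0.3
[1.0, -8.1, 9.8] 0.23
[1.1, -7.4, 10.3] 0.16
[1.2, -6.7, 10.8] 0.09
```

```bash
python3 -m pendant '[[0,0.8,-10,8,0],[0,0.9,-9.4,8.6,0],[0,1,-8.8,9.2,0],[0,1,-8.1,9.8,0],[0,1.1,-7.4,10.3,0]]'; python3 -c "
from h import *
s=st();R=Ro.from_euler('xyz',s['tcp_rot'],degrees=True).as_matrix()
shift(c2w([-187*np.cos(.105),0,50+187*np.sin(.105)])-6*R[:,2])"
```

```text
time: 34.05
tool_pos: [480.4, -9.6, 64.5]
tcp_rot: [155.4, 5.8, 84.0]
ft_force: [-1.8, 7.1, 4.9]
finger_gap: 45.4
t 34.05 tcp [480.4  -9.6  64.5] rot [155.43   5.78  84.03] F [-1.8  7.1  4.9] gap 45.4 q [ -2.  -26.4 137.2  -9.7  45.3 -81.9]
t 34.05 tcp [480.4  -9.6  64.5] rot [155.43   5.78  84.03] F [-1.8  7.1  4.9] gap 45.4 q [ -2.  -26.4 137.2  -9.7  45.3 -81.9]
grasp at [472.9  -7.1  81.5] shift tool [ 0.6 -2.   6.1] tilt 25.2 xaxis [ 0.104  0.99  -0.101]
```

```bash
python3 -m pendant '[[0,0.3,-1.5,4,0],[0,0.3,-1.5,3,0],[0,0,-1,2,0],[0,0,0,0,0]]'; python3 -c "
from h import *
s=st();R=Ro.from_euler('xyz',s['tcp_rot'],degrees=True).as_matrix()
shift(c2w([-187*np.cos(.105),0,50+187*np.sin(.105)])-6*R[:,2])"
```

```text
time: 34.45
tool_pos: [478.7, -9.7, 52.9]
tcp_rot: [155.7, 5.8, 84.1]
ft_force: [-2.7, 10.7, -2.2]
finger_gap: 45.2
t 34.45 tcp [478.7  -9.7  52.9] rot [155.68   5.76  84.05] F [-2.7 10.7 -2.2] gap 45.2 q [ -2.1 -25.1 137.6  -9.9  43.9 -81.7]
t 34.45 tcp [478.7  -9.7  52.9] rot [155.68   5.76  84.05] F [-2.7 10.7 -2.2] gap 45.2 q [ -2.1 -25.1 137.6  -9.9  43.9 -81.7]
grasp at [471.2  -7.2  69.8] shift tool [-0.3  4.3 -3.8] tilt 25.0 xaxis [ 0.103  0.99  -0.1  ]
```

```bash
python3 -m pendant '[[0,0,-1.2,2.7,0],[0,0,0,0,0]]'; python3 -m pendant '[[0,0,-1.2,2.7,0],[0,0,0,0,0]]'; python3 - <<'E'
from h import *
for n in("side","top"):
    p,d=optics.snapshot(n);cv2.imwrite(f"pics/{n}8.png",p)
cv2.imwrite("pics/c8.png",np.hstack([cv2.resize(cv2.imread(f"pics/{n}8.png")[s],(400,400)) for n,s in(("side",np.s_[160:300,220:360]),("top",np.s_[130:270,250:390]))]))
E
```

```text
time: 34.65
tool_pos: [479.4, -9.9, 51.1]
tcp_rot: [155.6, 5.8, 84.0]
ft_force: [-12.3, 13.4, 10.2]
finger_gap: 45.1
time: 34.85
tool_pos: [480.7, -10.1, 50.0]
tcp_rot: [155.5, 5.7, 84.0]
ft_force: [-19.1, 16.3, 24.8]
finger_gap: 45.4
```

View pics/c8.png

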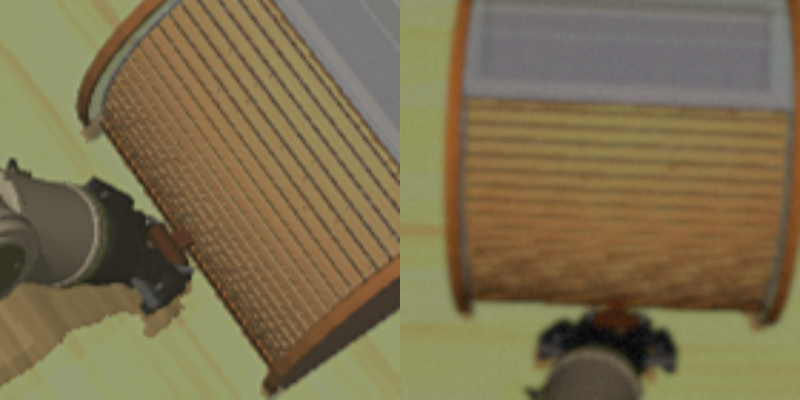

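```bash
python3 -m pendant '[[0,0,0.8,-1.8,0],[1,0,0,0,0],[1,0,0,0,0],[1,0,0,0,0],[1,0,0,-20,0],[1,0,0,-40,0],[1,0,0,-40,0],[1,0,0,-40,0],[1,0,0,-40,0],[1,0,0,0,0]]' 20; python3 - <<'E'
from h import *
st()
for n in("side","top"):
    p,d=optics.snapshot(n);cv2.imwrite(f"pics/{n}9.png",p)
    L=w2c(cloud(n,d).reshape(-1,3))
    k=(abs(L[:,1])<19)&(L[:,0]<-80)&(L[:,0]>-205)&(L[:,2]>55);A=L[k];rad=np.hypot(A[:,0],A[:,2]-50);m=(rad>172)&(rad<200)
    ang=np.arctan2(A[m,2]-50,-A[m,0]);print(n,m.sum(),np.percentile(ang,[5,50,95]).round(3),rad[m].max().round(1))
    for q in("doll","jar","seated_doll","brush_pot","tub"):print(n,q,[(np.round(x["at"]),round(x["score"],2)) for x in optics.search_frame(n,q)][:1])
cv2.imwrite("pics/c9.png",np.hstack([cv2.resize(cv2.imread(f"pics/{n}9.png")[s],(400,400)) for n,s in(("side",np.s_[160:300,220:360]),("top",np.s_[130:270,250:390]))]))
E
```

```text
time: 35.95
tool_pos: [412.3, 14.4, 216.2]
tcp_rot: [155.7, 6.0, 84.0]
ft_force: [0.8, -0.4, 0.4]
finger_gap: 85.3
t 35.95 tcp [412.3  14.4 216.2] rot [155.67   5.96  83.98] F [ 0.8 -0.4  0.4] gap 85.3 q [  2.8 -51.1 135.1  -9.5  72.9 -81.5]
side 122 [0.118 0.152 0.178] 196.6
side doll []
side jar []
side seated_doll [(array([ 529., -340.,   38.]), 0.88)]
side brush_pot [(array([657., 367.,  75.]), 0.82)]
side tub [(array([ 687., -404.,   52.]), 0.7)]
top 97 [0.127 0.155 0.175] 196.7
top doll []
top jar []
top seated_doll [(array([ 527., -326.,   34.]), 0.75)]
top brush_pot [(array([662., 369.,  80.]), 0.94)]
top tub [(array([ 687., -400.,   52.]), 0.63)]
```

View pics/c9.png

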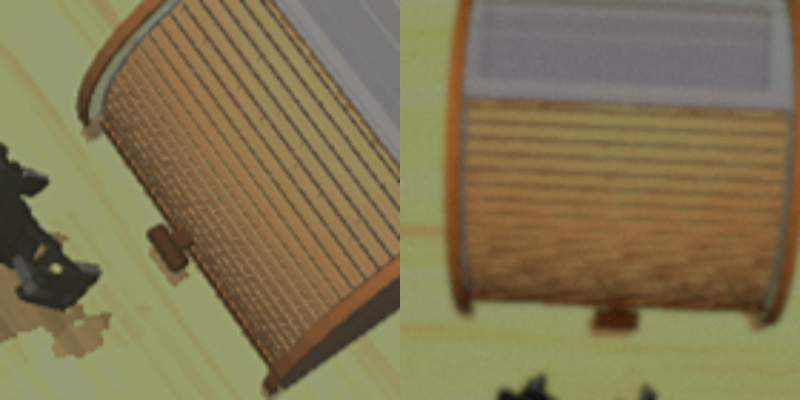

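```bash
python3 - <<'E'
from h import *
from scipy.optimize import least_squares
for n in("side","top"):
  for i in range(2):
    p,d=optics.snapshot(n)
    L=w2c(cloud(n,d).reshape(-1,3))
    rad=np.hypot(L[:,0],L[:,2]-50);k=(abs(L[:,1])<20)&(L[:,0]<-80)&(rad>181)&(rad<202)&(L[:,2]>58)&(L[:,2]<110);A=L[k]
    f=lambda v:np.hypot(A[:,0]+v[1]*np.cos(v[0]),A[:,2]-50-v[1]*np.sin(v[0]))-10
    s=least_squares(lambda v:f([v[0],187]),[.1],loss="soft_l1");s2=least_squares(f,[.1,187],loss="soft_l1");print(n,k.sum(),"q",s.x-.105,"free",s2.x-[.105,0],"rms",f([s.x[0],187]).std())
E
```

```text
side 94 q [0.00832552] free [9.6735031e-03 1.8612100e+02] rms 2.092769750513638
side 96 q [0.0069092] free [7.30436018e-03 1.86555810e+02] rms 1.9597167898766406
top 83 q [0.010615] free [1.19374703e-02 1.86123942e+02] rms 1.599078257253418
top 84 q [0.00752048] free [7.73944966e-03 1.86637823e+02] rms 1.8695588528592322
```

```bash
python3 -c "
from bench import hand_in
print(hand_in())"
```

```text
the job is handed in; nothing more can be done
None
```

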